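# Prop open the hood of a heat-sealing station

## Task

Prop the sealing station's hood open for cleaning: lift it by the black bar at its front, and before its damped hinge lets it sink again swing the prop rod beside it up and back until the rod's tip is caught in the hole of the bracket on the hood's edge. Let the hood settle so that its weight rests on the rod, and leave the wrench, the jar and the drilled plate where they lie.

Things in the scene. Friction and masses are not known exactly. Their poses are not given: they have to be found in the camera images.
- station: the fixed sealing station: a steel box 240 mm deep (x), 200 mm wide (y), its rim 95 mm high, on a foot plate 300 x 260 mm and 6 mm thick. Origin: centre of its underside. Its x axis points from its front (the robot's side, where the bar is) to its back (the hinge), z up; the prop rod is on its -y side.
- hood (a joint): Angle of the steel hood (about 0.5 kg): 0 closed, growing as its front rises, at most 1.3 rad. The hinge has a strong damper (16 N m per rad/s: raise it at 0.15 to 0.2 rad/s, some 13 N at the bar; left open it sinks slowly, 0.015 to 0.03 rad/s near where it is propped, faster lower down). Propped it stands at 0.8 to 0.92 rad, depending on the bracket's place.
- hood_hinge (a point): middle of the hood's hinge line, 95 mm above the table, at the back of the station; axes as station; the hinge line is y.
- hood_bar (a point): centre of the black round grip bar on the front of the hood: 14 mm thick, 140 mm long along y, carried by two arms at its ends (130 mm apart); 275 mm from the hinge line and 33 mm clear of the hood's front edge. It turns with the hood.
- bracket: Dark steel bracket, 60 mm wide (y), 38 mm long, clamped on the hood's -y edge, 150 to 180 mm from the hinge line (differs each time, does not slip). The holding hole is in its underside. Origin and axes as hole.
- hole (a point): Centre of the roof of the holding hole, 32 mm outside the hood's -y edge, in the plane in which the rod swings. The hole is 22 mm wide and opens along its own -z, which with the hood closed leans 0.32 rad from straight down towards the hinge. At its front (-x) is a wall 8 mm deep; at its hinge side (+x) a stop lip reaches 34 mm down from the roof.
- rod_pivot (a point): pivot of the prop rod on the station's -y side, 40 mm above the table; axes as station, the rod turns about y. The rod swings in the plane through this point, 135 mm to the -y side of the station's middle. At the start the rod's tip stands 200 mm above the table: go over it or round it.
- rod: The prop rod: round steel, 10 mm thick, 196 mm from pivot to tip, 160 g, light friction. Origin at the pivot, rod along its own +z, pivot along y. At the start it leans to the station's front, 0.61 rad from vertical, on its rest; it swings up and back to at most 0.84 rad past vertical. Propped it leans back 0.3 to 0.55 rad. Pushing the knob takes about 1 N until the stop lip is met.
- rod_tip (a point): The very end of the rod's round tip, 196 mm from the pivot. To seat it, have the hood so high that hole is 208 to 225 mm from rod_pivot (seen along y): the tip then passes below the hole's front wall and meets the stop lip, and the sinking hood takes it into the hole. With the hood higher the rod slips past under the lip; lower, it butts on the front wall.
- rod_knob (a point): Centre of the black lobed knob on the rod: 36 mm across, 36 mm long, axis along y, 100 mm up the rod and 56 mm outside the rod's plane (to -y), joined to it by a thin pin. Pushed towards the station's +x it swings the rod up. The raised hood overhangs beside it, so lean the gripper away to the -y side.
- wrench_grip (a point): bystander: a steel wrench 190 mm long lying on the table, to the robot's right; point on its handle.
- grease_mid (a point): bystander: a closed white jar, 60 mm across and 120 mm tall, standing to the robot's left; its centre.
- barplate_mid (a point): bystander: a drilled aluminium plate 60 x 130 x 14 mm lying flat to the robot's left; its centre.

How it is judged:
By the outcome, as a careful person would: the job done as asked, in the order asked, and still so for the second after the job is handed in, with the robot touching nothing.
It also fails if it takes over 72 s, if anything falls off the work surface, if the arm or the gripper's body presses on something with over 40 N, if the wrist force passes 120 N, or if a joint passes its speed limit or range.

## Robot

A 6-joint arm with a two-finger parallel gripper is mounted at the origin on the work surface. World frame = base frame: x ahead of the robot, y to its left, z up, the work surface at z = 0. Lengths are in m, angles in degrees, forces in N, time in s.
With the tool pointing down it reaches from about 0.35 to 0.725 m from the base axis. Payload 4.3 kg.
Tool frame: the origin (TCP) lies at the centre of the arm's flange, where the gripper is bolted on; the fingertips stand 173 mm ahead of it and the grasp point (between the pads) lies 155 mm ahead of it; z points along the fingers, y is the direction in which the jaws open and shut (so a half turn about z gives the same grasp; the last joint's range is limited). The gripper opens to 85 mm and grips with 20 to 120 N. Pads are 22 mm wide; open, the fingers measure 114 mm over their backs; the gripper's body (76 mm by 85 mm) begins 54 mm behind the grasp point. The pads swing forward as they close: fully open they stand 13 mm farther back than shut.
Start: joints at [-81.95, 21.618, 4.641, 73.018, 0, 83.68], TCP at [0.143, -0.557, 0.405] pointing down, gripper open.
Joint ranges: [-156.06, 156.06], [-48.1, 94.91], [-58.44, 69.94], [-101.28, 121.22], [-78.64, 73.56], [-180, 180]. Speed limits (degrees/s): [147.25, 147.25, 180, 180, 180, 180].

## Interface

Orientations are given as a 3x3 rotation matrix whose columns are the frame's x, y, z axes.
In Python, from rig import robot, optics, finish_job gives the robot as it stands.
- The arm moves only by the tool arm_command, never from a script. Its argument "rows" is text: rows parted by semicolons, each of 4 numbers parted by spaces: the shift along the world's x, y, z in m, then the turn about the world's z in rad. In form: tx ty tz roll; .... A call has 1 to 12 rows; each row is the pose to reach, as a shift and turn from the pose measured when the call began; what a row does not reach only later rows make up. A row lasts 1/12 s, in which the tool goes at most 41.7 mm and 7.16 degrees, less where a joint would pass 70% of its speed; a pose out of reach is approached as far as the arm can. A call with a gripper value outside its range is refused whole. "jaw" is the opening, from -1 (shut) to 1 (fully open), so that 0 is half open, set as the call begins (left out, the last holds). The fingers move at their own pace and stop on an object; the grip force is fixed at half the most. Time passes only in rows, so rows that repeat a pose let the fingers close. It gives the time, the measured TCP pose, the force and the opening at its end, in the units of the state.
- robot.sense(): the state, without advancing time (a new reading comes with each control period).
- optics.get_image(name): name is "side" or "top"; returns (picture, depth): 420x560x3 uint8, red, green, blue; 420x560 float32, m along the optical axis (not along the pixel's ray), 0 where there is no reading.
- optics.camera_model(name): a dict with "fx", "fy", "cx", "cy" (pixels), "rvec" (rotation vector, rad) and "tvec" (3), from world to camera coordinates, as OpenCV has them. Camera axes: x right, y down, z forward; pixel columns grow to the right and rows downward; lengths in m; the calibration is good to about 2 mm. A picture is of the moment at which its call begins. camera_model takes no time and is no camera call.
- finish_job(): hands the job in, once; it reports no verdict.
The state is a dict: "t": time; "joint_positions": joint angles; "dq": joint speeds; "joint_efforts": joint torques, N m; "eef_pos": TCP position; "tcp_rot": TCP orientation; "force": force on the tool from outside, world axes, zero at the start; "ft_torque": the same for the moment, N m; "finger_gap": finger opening in m.
Only numpy, scipy, OpenCV 4.12 (cv2) and the standard library are available. Lean on these libraries where they do the work, as an engineer would, in place of code of your own. Each camera call takes 0.05 s, during which the arm holds its last target.

## Working session

There is one attempt and no reset: what is moved stays moved. The work goes in short steps, Python scripts to look and compute and a tool call to move; the robot and the scene stay as the last step left them, time stands still between calls to the robot, and variables do not carry over. Pictures are saved under pics/ and viewed, and the job is handed in when it is done.

Besides the shell and the picture viewer there is one more tool, called after "Request:" as a command line: name --argument value ..., lists and objects as JSON in quotes. arm_command: Moves the arm, as the interface text tells. Its arguments: {"type":"object","properties":{"rows":{"type":"string"},"jaw":{"type":"number"}},"required":["rows"]}

```bash
mkdir -p pics; ls; python3 - <<'E'
from rig import robot, optics
import cv2,numpy as np
s=robot.sense()
print({k:np.round(v,3).tolist() for k,v in s.items()})
for n in("side","top"):
    im,d=optics.get_image(n); np.savez(f"{n}0.npz",im=im,d=d)
    cv2.imwrite(f"pics/{n}0.png",im[:,:,::-1])
    print(n,optics.camera_model(n))
E
```

```text
pics
{'t': 0.0, 'joint_positions': [-81.951, 21.664, 4.563, 73.017, -0.0, 83.678], 'dq': [-0.138, 0.027, -0.082, -0.05, -0.074, -0.06], 'joint_efforts': [-0.001, -46.361, 26.987, 0.021, -0.0, 0.0], 'eef_pos': [0.143, -0.557, 0.404], 'tcp_rot': [[0.969, 0.248, -0.0], [0.248, -0.969, 0.002], [0.0, -0.002, -1.0]], 'force': [-0.866, 0.165, 0.021], 'ft_torque': [-0.006, -0.021, -0.036], 'finger_gap': 0.085}
side {'fx': 455.25528520753073, 'fy': 455.25528520753073, 'cx': 279.6586814535122, 'cy': 207.24992063915343, 'rvec': array([ 0.51102024, -2.77400212,  1.0297758 ]), 'tvec': array([0.55730477, 0.26720806, 1.42406414])}
top {'fx': 383.909903108402, 'fy': 383.909903108402, 'cx': 279.31791572331974, 'cy': 208.04045522309133, 'rvec': array([ 2.1022961 , -2.11508428,  0.18266396]), 'tvec': array([0.02860553, 0.6485202 , 1.24965045])}
```

View pics/side0.png

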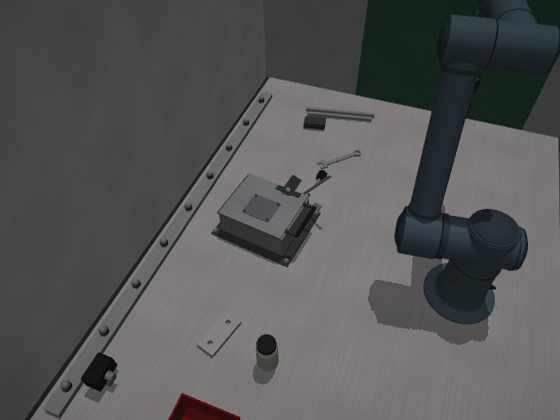

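View pics/top0.png

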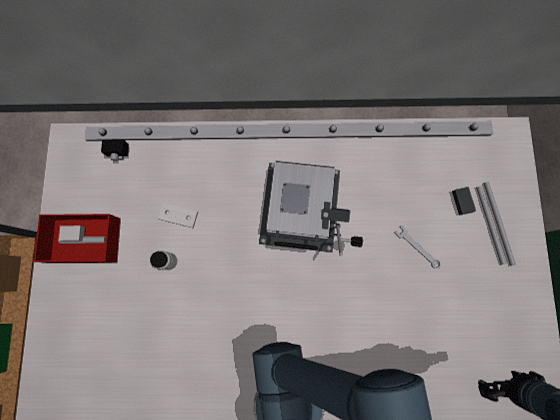

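The top view shows the station at about (300,205), with the bracket at (337,213), the knob at (357,241), the wrench at (417,247), the jar at (162,260) and the plate at (178,215). I'll zoom in and back-project.

```bash
cat > h.py <<'E'
import cv2,numpy as np
from rig import robot, optics
def cam(n):
    c=optics.camera_model(n); K=np.array([[c['fx'],0,c['cx']],[0,c['fy'],c['cy']],[0,0,1]])
    R=cv2.Rodrigues(c['rvec'])[0]; return K,R,np.array(c['tvec'])
def cloud(n,d):
    K,R,t=cam(n); v,u=np.mgrid[:d.shape[0],:d.shape[1]]
    p=np.stack([(u-K[0,2])/K[0,0]*d,(v-K[1,2])/K[1,1]*d,d],-1)
    return (p-t)@R
def proj(n,P):
    K,R,t=cam(n); q=(np.atleast_2d(P)@R.T+t)@K.T; return q[:,:2]/q[:,2:]
def crop(im,u0,v0,u1,v1,s,name):
    cv2.imwrite(name,cv2.resize(im[v0:v1,u0:u1,::-1],None,fx=s,fy=s,interpolation=cv2.INTER_CUBIC))
E
python3 - <<'E'
from h import *
a=np.load('top0.npz');crop(np.clip(a['im']*1.6,0,255).astype(np.uint8),240,145,380,270,5,'pics/topz.png')
b=np.load('side0.npz');crop(np.clip(b['im']*1.6,0,255).astype(np.uint8),200,150,360,280,5,'pics/sidez.png')
T=cloud('top',a['d']);S=cloud('side',b['d'])
for u,v in [(280,170),(330,170),(300,215),(275,225),(326,225),(295,241),(337,213),(357,241),(250,300)]: print('top',u,v,T[v,u].round(3))
for u,v in [(250,180),(300,210),(260,230),(290,187),(320,175),(299,222),(400,330)]: print('side',u,v,S[v,u].round(3))
E
```

```text
top 280 170 [0.772 0.021 0.102]
top 330 170 [ 0.77  -0.148  0.104]
top 300 215 [ 0.617 -0.044  0.104]
top 275 225 [0.584 0.038 0.103]
top 326 225 [ 0.582 -0.129  0.108]
top 295 241 [ 0.542 -0.029  0.005]
top 337 213 [ 0.622 -0.166  0.106]
top 357 241 [ 0.525 -0.221  0.143]
top 250 300 [ 0.34   0.128 -0.001]
side 250 180 [ 0.758 -0.128  0.109]
side 300 210 [ 0.551 -0.071  0.094]
side 260 230 [0.639 0.064 0.107]
side 290 187 [ 0.613 -0.144  0.111]
side 320 175 [ 0.528 -0.213  0.135]
side 299 222 [ 0.549 -0.061  0.042]
side 400 330 [0.144 0.188 0.   ]
```

View pics/topz.png

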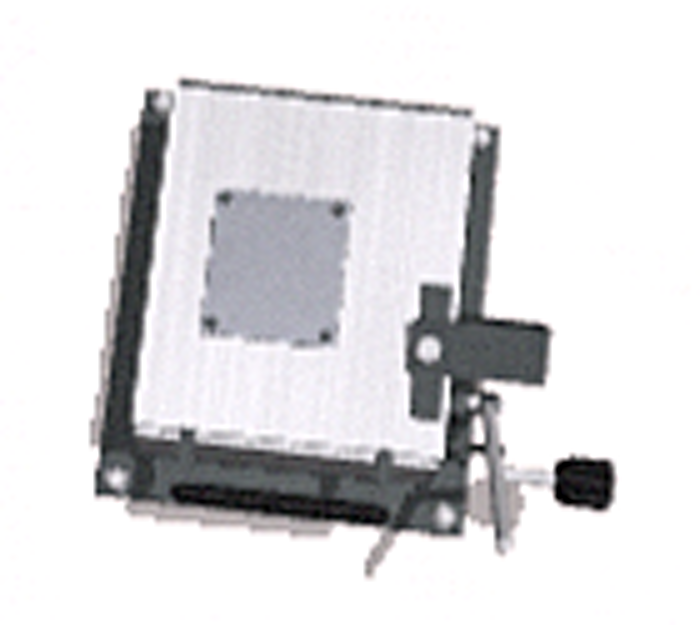

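View pics/sidez.png

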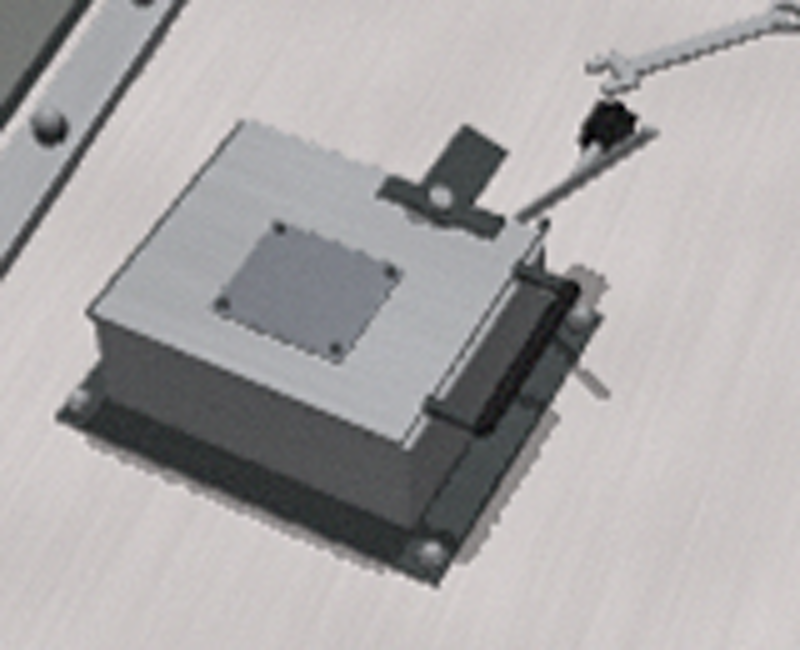

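```bash
python3 - <<'E'
from h import *
for n in('top','side'):
    a=np.load(n+'0.npz');P=cloud(n,a['d']);g=a['im'].max(2)
    m=(P[...,2]>.094)&(P[...,2]<.125)&(P[...,0]>.5)&(P[...,0]<.85)&(P[...,1]>-.18)&(P[...,1]<.1)&(g>85)
    k,l,st,c=cv2.connectedComponentsWithStats(m.astype(np.uint8)); i=1+st[1:,4].argmax()
    m=l==i
    print(n,st[i],np.median(P[m][:,2]))
    # rectangle: intersect rays with top plane median z
    q=P[m][:,:2].astype(np.float32)
    cnt=cv2.findContours(m.astype(np.uint8),cv2.RETR_EXTERNAL,cv2.CHAIN_APPROX_NONE)[0]
    r=cv2.minAreaRect(q*1000);print(r);print(cv2.boxPoints(r).round(1).tolist())
    # bar: dark, in front
    R=np.deg2rad
    hb=(P[...,2]>.06)&(P[...,2]<.13)&(P[...,0]>.48)&(P[...,0]<.59)&(P[...,1]>-.17)&(P[...,1]<.08)&(g<45)
    k,l,st,c=cv2.connectedComponentsWithStats(hb.astype(np.uint8));i=1+st[1:,4].argmax();b=P[l==i]
    print('bar',len(b),b.mean(0),b.min(0),b.max(0)); 
    l_=cv2.fitLine(b[:,:2].astype(np.float32),2,0,.01,.01).ravel();print(l_,np.rad2deg(np.arctan2(-l_[0],l_[1])))
    kb=(P[...,2]>.1)&(P[...,2]<.17)&(P[...,0]>.46)&(P[...,0]<.6)&(P[...,1]>-.26)&(P[...,1]<-.18)&(g<60)
    kk=P[kb];print('knob',len(kk),kk.mean(0),kk.min(0),kk.max(0))
    bz=(P[...,2]>.09)&(P[...,2]<.13)&(P[...,0]>.56)&(P[...,0]<.68)&(P[...,1]>-.26)&(P[...,1]<-.14)&(g<100)
    kk=P[bz];print('brk',len(kk),kk.mean(0),cv2.boxPoints(cv2.minAreaRect((kk[:,:2]*1000).astype(np.float32))).round(0).tolist())
E
```

```text
top [ 267  162   68   77 4111] 0.10415421046217924
((672.2463989257812, -47.73017883300781), (205.73251342773438, 244.65911865234375), 83.03080749511719)
[[538.2999877929688, -135.0], [781.2000122070312, -164.6999969482422], [806.2000122070312, 39.5], [563.2999877929688, 69.19999694824219]]
bar 174 [ 0.51632624 -0.02796833  0.10554866] [ 0.50420267 -0.09817007  0.09817261] [0.53146503 0.04144467 0.11306134]
[ 0.1179232   0.99302274  0.51632625 -0.02796833] -6.7722597
knob 105 [ 0.52790562 -0.21930282  0.13443523] [ 0.51029653 -0.23916253  0.1004257 ] [ 0.59949193 -0.19206955  0.14712697]
brk 234 [ 0.61684157 -0.17171633  0.10493752] [[559.0, -172.0], [617.0, -219.0], [673.0, -151.0], [615.0, -104.0]]
side [ 219  174   90   66 2502] 0.10350926487621626
((673.1018676757812, -46.02726745605469), (209.16253662109375, 241.6962127685547), 83.47991180419922)
[[541.2000122070312, -136.1999969482422], [781.2999877929688, -163.6999969482422], [805.0, 44.20000076293945], [564.9000244140625, 71.5999984741211]]
bar 206 [ 0.52309421 -0.02467339  0.10321712] [ 0.50286334 -0.12638116  0.07491022] [0.56382413 0.04323323 0.11249782]
[ 0.09735228  0.99525     0.52309424 -0.02467339] -5.5867233
knob 78 [ 0.52634745 -0.21561575  0.13286476] [ 0.50975393 -0.23930705  0.10150797] [ 0.59781942 -0.19207674  0.14265579]
brk 146 [ 0.61499001 -0.17365228  0.10432845] [[591.0, -206.0], [655.0, -212.0], [661.0, -141.0], [598.0, -135.0]]
```

```bash
cat >> h.py <<'E'
YAW=np.deg2rad(-6.85); HX,HY=0.7855,-0.0608
ex=np.array([np.cos(YAW),np.sin(YAW)]);ey=np.array([-np.sin(YAW),np.cos(YAW)])
def st(P): # world -> hinge frame
    q=P[...,:2]-[HX,HY]; return np.stack([q@ex,q@ey,P[...,2]],-1)
def w(p):
    p=np.asarray(p,float); return np.r_[np.array([HX,HY])+p[0]*ex+p[1]*ey,p[2]]
E
python3 - <<'E'
from h import *
for n in('top','side'):
    a=np.load(n+'0.npz');P=st(cloud(n,a['d']));g=a['im'].max(2)
    def box(name,x0,x1,y0,y1,z0,z1,gm,pc=(2,50,98)):
        m=(P[...,0]>x0)&(P[...,0]<x1)&(P[...,1]>y0)&(P[...,1]<y1)&(P[...,2]>z0)&(P[...,2]<z1)&(g<gm)
        q=P[m];print(n,name,len(q),(np.percentile(q,pc,axis=0)*1000).round(1).tolist() if len(q) else '')
    box('brk',-.22,-.10,-.18,-.113,.09,.13,90)
    box('brk clamp',-.22,-.10,-.105,-.06,.10,.13,90)
    box('knob',-.32,-.2,-.23,-.165,.09,.17,60,(5,50,95))
    box('bar',-.30,-.262,-.08,.08,.09,.12,60)
    box('rod upper',-.36,-.25,-.145,-.12,.15,.23,300)
    box('rod',-.36,-.1,-.145,-.125,.05,.23,300)
    box('plate',-.36,.1,-.2,.2,-.01,.02,90)
    box('foot',-.36,.1,-.2,.2,-.01,.02,60)
E
python3 - <<'E'
# h consistency
import numpy as np
from scipy.optimize import brentq
for px in(-.235,-.225,-.215,-.205,-.195):
  for s in(.150,.165,.180):
    for h in(-.01,0,.01):
      f=lambda a:np.hypot(-s*np.cos(a)+h*np.sin(a)-px, s*np.sin(a)+h*np.cos(a)+.055)-.196
      try:
        a=brentq(f,.3,1.3); print(px,s,h,round(a,3), 'rod',round(np.arcsin((-s*np.cos(a)+h*np.sin(a)-px)/.196),3))
      except Exception as e: pass
E
```

```text
top brk 178 [[-172.5, -162.8, 95.1], [-155.1, -137.7, 103.7], [-135.8, -113.7, 110.8]]
top brk clamp 193 [[-203.9, -103.2, 102.2], [-160.3, -88.3, 109.3], [-117.0, -72.4, 120.2]]
top knob 102 [[-251.3, -203.6, 126.3], [-239.2, -189.2, 135.4], [-225.7, -174.1, 142.8]]
top bar 182 [[-277.5, -68.0, 100.8], [-271.2, -1.1, 105.4], [-264.4, 67.3, 110.9]]
top rod upper 41 [[-293.6, -139.6, 152.9], [-274.1, -134.3, 182.4], [-252.8, -130.4, 202.1]]
top rod 183 [[-291.0, -144.5, 54.8], [-201.0, -134.6, 105.5], [-132.0, -126.6, 200.0]]
top plate 1145 [[-268.6, -128.3, -0.2], [-214.1, 55.6, 6.7], [11.0, 129.7, 14.5]]
top foot 794 [[-266.8, -126.3, 0.7], [-190.0, 97.9, 6.8], [8.1, 128.7, 14.3]]
side brk 125 [[-216.6, -163.6, 93.8], [-158.0, -137.4, 102.6], [-138.9, -115.5, 110.9]]
side brk clamp 173 [[-205.2, -102.6, 101.1], [-161.2, -83.4, 107.8], [-117.0, -68.1, 121.2]]
side knob 76 [[-253.1, -203.6, 125.8], [-241.5, -183.7, 133.9], [-227.7, -169.1, 141.0]]
side bar 156 [[-277.7, -63.2, 96.6], [-272.0, 7.4, 104.5], [-263.4, 69.5, 109.4]]
side rod upper 43 [[-292.4, -133.9, 151.8], [-274.8, -130
[... 1053 characters left out ...]
.01 0.713 rod 0.516
-0.215 0.18 -0.01 0.804 rod 0.436
-0.215 0.18 0 0.749 rod 0.438
-0.215 0.18 0.01 0.693 rod 0.436
-0.205 0.15 -0.01 0.899 rod 0.558
-0.205 0.15 0 0.833 rod 0.56
-0.205 0.15 0.01 0.766 rod 0.558
-0.205 0.165 -0.01 0.864 rod 0.479
-0.205 0.165 0 0.804 rod 0.48
-0.205 0.165 0.01 0.743 rod 0.479
-0.205 0.18 -0.01 0.827 rod 0.397
-0.205 0.18 0 0.773 rod 0.399
-0.205 0.18 0.01 0.716 rod 0.397
-0.195 0.15 -0.01 0.935 rod 0.523
-0.195 0.15 0 0.87 rod 0.525
-0.195 0.15 0.01 0.802 rod 0.523
-0.195 0.165 -0.01 0.893 rod 0.441
-0.195 0.165 0 0.833 rod 0.443
-0.195 0.165 0.01 0.772 rod 0.441
-0.195 0.18 -0.01 0.85 rod 0.358
-0.195 0.18 0 0.795 rod 0.359
-0.195 0.18 0.01 0.739 rod 0.358
```

Request:
arm_command --rows "0.372 0.529 0 1.2; 0.372 0.529 0 1.2; 0.372 0.529 0 1.2; 0.372 0.529 0 1.2; 0.372 0.529 0 1.2; 0.372 0.529 0 1.2; 0.372 0.529 0 1.2; 0.372 0.529 0 1.2; 0.372 0.529 0 1.2; 0.372 0.529 0 1.2; 0.372 0.529 0 1.2; 0.372 0.529 0 1.2" --jaw -0.25

```text
t: 1.1
eef_pos: [0.4307, -0.1459, 0.4038]
tcp_rot: [[0.12, 0.993, -0.002], [0.993, -0.12, 0.001], [0.0, -0.002, -1.0]]
force: [0.9, -0.8, 0.8]
finger_gap: 0.0316
```

Request:
arm_command --rows "0.084 0.118 0 0; 0.084 0.118 0 0; 0.084 0.118 0 0; 0.084 0.118 0 0; 0.084 0.118 0 0; 0.084 0.118 -0.05 0; 0.084 0.118 -0.09 0; 0.084 0.118 -0.09 0; 0.084 0.118 -0.09 0"

```text
t: 1.85
eef_pos: [0.5122, -0.0279, 0.3108]
tcp_rot: [[0.12, 0.993, -0.011], [0.993, -0.12, 0.002], [0.001, -0.011, -1.0]]
force: [-0.5, -0.2, 0.7]
finger_gap: 0.0319
```

```bash
cat >> h.py <<'E'
def snap(tag,tb=None,sb=None):
    for n,b in(('top',tb),('side',sb)):
        if b is None: continue
        im,d=optics.get_image(n);np.savez(f'{n}{tag}.npz',im=im,d=d)
        u0,v0,u1,v1=b
        crop(np.clip(im*1.6,0,255).astype(np.uint8),*b,min(800/(u1-u0),600/(v1-v0)),f'pics/{n}{tag}.png')
E
python3 - <<'E'
from h import *
s=robot.sense();print(s['t'],s['eef_pos'],s['force'],s['finger_gap'])
snap('1',(240,145,400,270),(200,120,360,260))
E
```

```text
1.85 [ 0.51223955 -0.02792747  0.31082914] [-0.54563927 -0.1830601   0.65482818] 0.031874108925706766
```

View pics/top1.png

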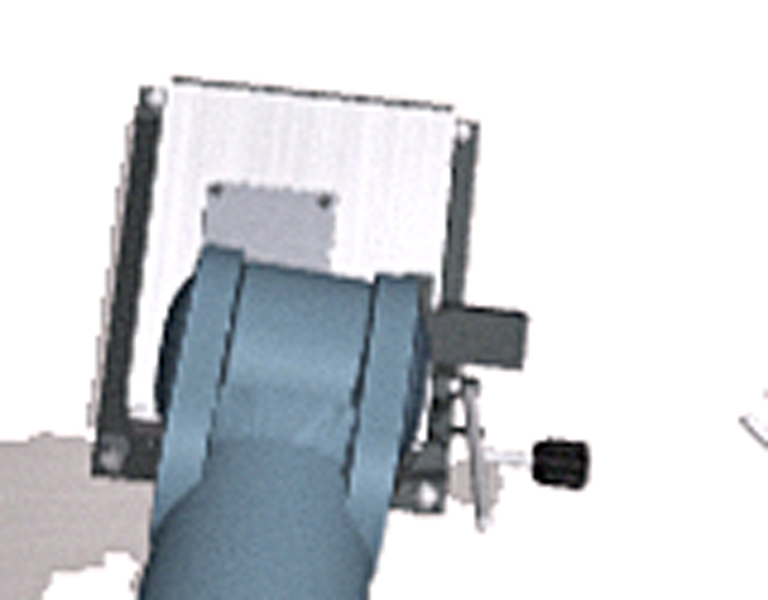

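View pics/side1.png

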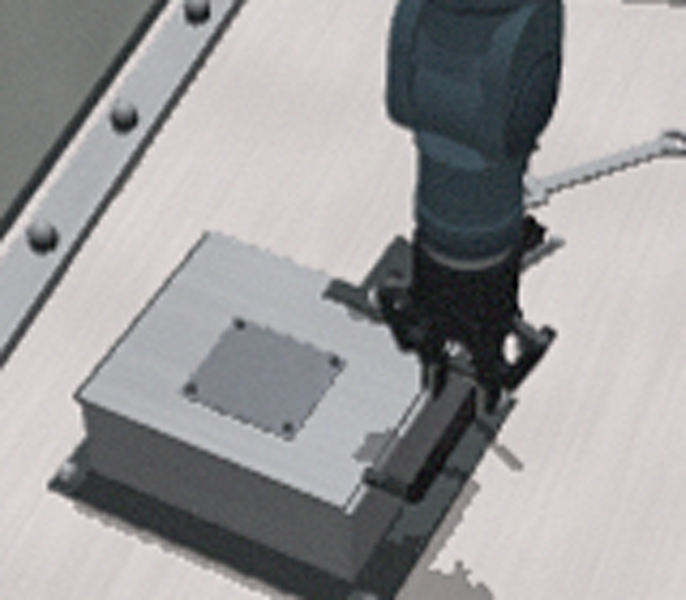

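Request:
arm_command --rows "0.003 0 -0.01 0; 0.003 0 -0.02 0; 0.003 0 -0.03 0; 0.003 0 -0.04 0; 0.003 0 -0.05 0; 0.003 0 -0.054 0; 0.003 0 -0.054 0; 0.003 0 -0.054 0"

```text
t: 2.62
eef_pos: [0.5177, -0.0284, 0.2608]
tcp_rot: [[0.12, 0.993, -0.002], [0.993, -0.12, 0.0], [0.0, -0.003, -1.0]]
force: [0.3, -0.5, 0.2]
finger_gap: 0.0318
```

Request:
arm_command --rows "0 0 0 0; 0 0 0 0; 0 0 0 0; 0 0 0 0; 0 0 0 0; 0 0 0 0" --jaw -1

```text
t: 3.12
eef_pos: [0.5175, -0.0283, 0.2613]
tcp_rot: [[0.12, 0.993, -0.003], [0.993, -0.12, 0.0], [0.0, -0.003, -1.0]]
force: [-3.3, 0.8, 5.7]
finger_gap: 0.0118
```

```bash
python3 - <<'E'
from h import *
s=robot.sense();print(s['t'],s['eef_pos'],s['force'],s['finger_gap'],s['ft_torque'])
snap('2',None,(200,120,360,260))
E
```

```text
3.1167 [ 0.51751956 -0.02831376  0.26134414] [-3.2613604   0.83946398  5.72296122] 0.011784445095154524 [ 0.109475    0.71113229 -0.03474376]
```

View pics/side2.png

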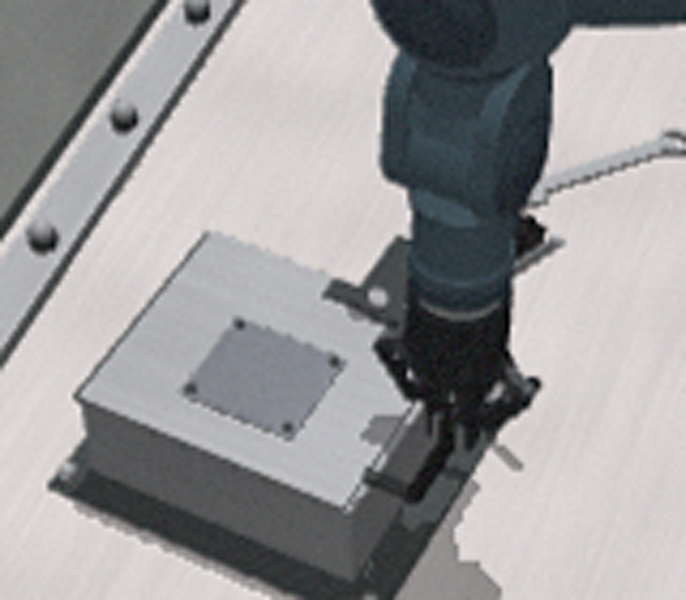

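```bash
cat >> h.py <<'E'
HX=0.7875
T0=np.array([0.5175,-.0283,.2613]); P0=.03
def tcp_of(a):
    dx=.275*(np.cos(P0)-np.cos(a+P0)); dz=.275*(np.sin(a+P0)-np.sin(P0))
    return T0+np.r_[dx*ex,dz]
def ang_of(p):
    return np.arctan2(p[2]-T0[2]+.275*np.sin(P0), .275*np.cos(P0)-(p-T0)[:2]@ex)-P0
def lift(step=.0165,n=12,goal=9):
    p=robot.sense()['eef_pos'];a=ang_of(p);print('ang',a,p)
    print('; '.join('%.3f %.3f %.3f 0'%tuple(tcp_of(min(goal,a+step*(i+1)))-p) for i in range(n)))
E
python3 -c "
from h import *
lift()
import numpy as np
from scipy.optimize import brentq
for px in(-.188,-.184,-.180):
  for s in (.155,.160):
    for h in(-.004,0,.004):
      D=lambda a:np.hypot(-s*np.cos(a)+h*np.sin(a)-px, s*np.sin(a)+h*np.cos(a)+.055)
      print(px,s,h,[round(brentq(lambda a:D(a)-d,.3,1.5),3) for d in(.196,.208,.216,.225)])
"
```

```text
ang 0.0002505533725919856 [ 0.51751408 -0.02832153  0.26136843]
0.000 0.000 0.005 0; 0.000 -0.000 0.009 0; 0.001 -0.000 0.014 0; 0.001 -0.000 0.018 0; 0.002 -0.000 0.023 0; 0.002 -0.000 0.027 0; 0.003 -0.000 0.032 0; 0.003 -0.000 0.036 0; 0.004 -0.000 0.041 0; 0.005 -0.001 0.045 0; 0.006 -0.001 0.049 0; 0.007 -0.001 0.054 0
-0.188 0.155 -0.004 [0.906, 0.991, 1.05, 1.117]
-0.188 0.155 0 [0.88, 0.966, 1.024, 1.091]
-0.188 0.155 0.004 [0.854, 0.94, 0.998, 1.065]
-0.188 0.16 -0.004 [0.891, 0.974, 1.031, 1.096]
-0.188 0.16 0 [0.866, 0.95, 1.006, 1.072]
-0.188 0.16 0.004 [0.841, 0.924, 0.981, 1.046]
-0.184 0.155 -0.004 [0.919, 1.005, 1.064, 1.132]
-0.184 0.155 0 [0.893, 0.979, 1.039, 1.107]
-0.184 0.155 0.004 [0.867, 0.954, 1.013, 1.081]
-0.184 0.16 -0.004 [0.903, 0.987, 1.045, 1.111]
-0.184 0.16 0 [0.878, 0.962, 1.02, 1.086]
-0.184 0.16 0.004 [0.853, 0.937, 0.995, 1.061]
-0.18 0.155 -0.004 [0.931, 1.019, 1.079, 1.148]
-0.18 0.155 0 [0.905, 0.993, 1.053, 1.122]
-0.18 0.155 0.004 [0.879, 0.967, 1.027, 1.096]
-0.18 0.16 -0.004 [0.914, 1.0, 1.058, 1.125]
-0.18 0.16 0 [0.889, 0.975, 1.033, 1.101]
-0.18 0.16 0.004 [0.864, 0.95, 1.008, 1.075]
```

Request:
arm_command --rows "0 0 0.004 0; 0 0 0.008 0; 0.001 0 0.012 0; 0.001 0 0.017 0; 0.001 0 0.021 0; 0.002 0 0.025 0; 0.002 0 0.03 0; 0.003 0 0.034 0; 0.004 0 0.038 0; 0.004 0 0.043 0; 0.005 -0.001 0.047 0; 0.006 -0.001 0.051 0"

```text
t: 4.17
eef_pos: [0.523, -0.0291, 0.3124]
tcp_rot: [[0.12, 0.993, -0.004], [0.993, -0.12, 0.001], [0.001, -0.004, -1.0]]
force: [0.9, -1.1, -15.2]
finger_gap: 0.0118
```

```bash
python3 -c "
from h import *
lift(); s=robot.sense();print(s['t'],s['force'],s['finger_gap'])
snap('3',None,(200,120,360,260))
"
```

```text
ang 0.18702403288088207 [ 0.52298697 -0.02909002  0.31243855]
0.002 -0.000 0.004 0; 0.003 -0.000 0.009 0; 0.004 -0.000 0.013 0; 0.005 -0.001 0.017 0; 0.007 -0.001 0.022 0; 0.008 -0.001 0.026 0; 0.009 -0.001 0.030 0; 0.011 -0.001 0.035 0; 0.012 -0.001 0.039 0; 0.014 -0.002 0.043 0; 0.016 -0.002 0.047 0; 0.018 -0.002 0.051 0
4.1667 [  0.9193887   -1.05533047 -15.24634391] 0.011751537311659128
```

View pics/side3.png

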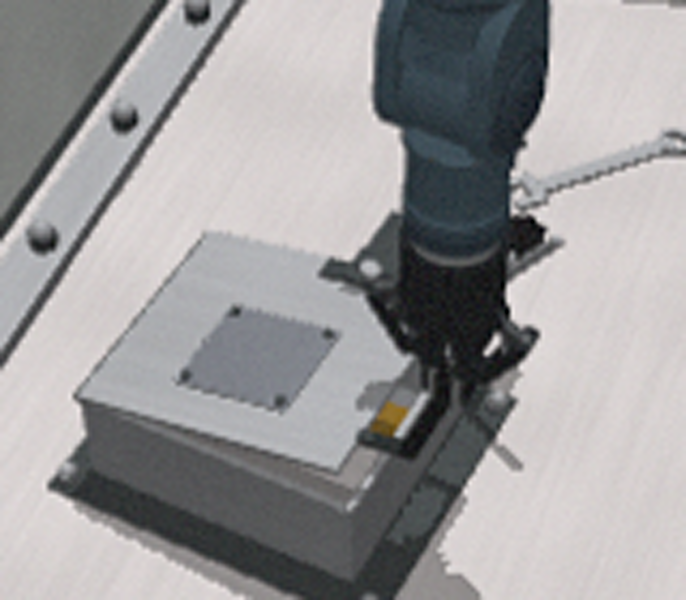

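The hood is rising with the gripper: the bar at (430,420) is still held and the box interior shows. I'll keep lifting.

Request:
arm_command --rows "0.001 0 0.004 0; 0.002 0 0.008 0; 0.004 0 0.013 0; 0.005 -0.001 0.017 0; 0.006 -0.001 0.021 0; 0.008 -0.001 0.025 0; 0.009 -0.001 0.029 0; 0.01 -0.001 0.033 0; 0.012 -0.001 0.038 0; 0.014 -0.002 0.042 0; 0.015 -0.002 0.046 0; 0.017 -0.002 0.05 0"

```text
t: 5.22
eef_pos: [0.5385, -0.0309, 0.363]
tcp_rot: [[0.12, 0.993, -0.009], [0.993, -0.12, 0.001], [0.0, -0.009, -1.0]]
force: [-7.4, -1.5, -12.1]
finger_gap: 0.0112
```

```bash
python3 -c "
from h import *
lift(); s=robot.sense();print(s['t'],s['force'],s['finger_gap'])
"
```

```text
ang 0.3788375140122633 [ 0.53848948 -0.03085969  0.36298028]
0.003 -0.000 0.004 0; 0.005 -0.001 0.008 0; 0.007 -0.001 0.012 0; 0.009 -0.001 0.016 0; 0.011 -0.001 0.020 0; 0.013 -0.002 0.024 0; 0.016 -0.002 0.028 0; 0.018 -0.002 0.032 0; 0.020 -0.002 0.036 0; 0.023 -0.003 0.039 0; 0.025 -0.003 0.043 0; 0.028 -0.003 0.047 0
5.2167 [ -7.4447638   -1.50270736 -12.14219557] 0.011184422106851747
```

Request:
arm_command --rows "0.003 0 0.004 0; 0.005 -0.001 0.008 0; 0.007 -0.001 0.012 0; 0.009 -0.001 0.016 0; 0.011 -0.001 0.02 0; 0.013 -0.002 0.024 0; 0.016 -0.002 0.028 0; 0.018 -0.002 0.032 0; 0.02 -0.002 0.036 0; 0.023 -0.003 0.039 0; 0.025 -0.003 0.043 0; 0.028 -0.003 0.047 0"

```text
t: 6.22
eef_pos: [0.5635, -0.0337, 0.4095]
tcp_rot: [[0.12, 0.993, -0.019], [0.993, -0.12, 0.001], [-0.001, -0.019, -1.0]]
force: [-14.7, -2.0, -8.1]
finger_gap: 0.0115
```

```bash
python3 -c "
from h import *
lift(); s=robot.sense();print(s['t'],s['force'],s['finger_gap'])
"
```

```text
ang 0.5701114929760565 [ 0.5634901  -0.03367771  0.40946389]
0.004 -0.001 0.003 0; 0.007 -0.001 0.006 0; 0.009 -0.001 0.010 0; 0.012 -0.002 0.014 0; 0.015 -0.002 0.017 0; 0.018 -0.002 0.021 0; 0.021 -0.003 0.024 0; 0.024 -0.003 0.027 0; 0.027 -0.003 0.031 0; 0.030 -0.004 0.034 0; 0.033 -0.004 0.037 0; 0.036 -0.005 0.040 0
6.2167 [-14.703465    -2.00160416  -8.13811226] 0.011510915061276555
```

Request:
arm_command --rows "0.003 0 0.003 0; 0.006 -0.001 0.007 0; 0.009 -0.001 0.01 0; 0.012 -0.001 0.014 0; 0.014 -0.002 0.017 0; 0.017 -0.002 0.021 0; 0.02 -0.002 0.024 0; 0.023 -0.003 0.028 0; 0.026 -0.003 0.031 0; 0.029 -0.003 0.034 0; 0.032 -0.004 0.038 0; 0.035 -0.004 0.041 0"

```text
t: 7.22
eef_pos: [0.5961, -0.0376, 0.4508]
tcp_rot: [[0.121, 0.992, -0.026], [0.993, -0.121, 0.001], [-0.002, -0.026, -1.0]]
force: [-14.6, -1.6, -6.7]
finger_gap: 0.0113
```

```bash
python3 -c "
from h import *
lift(); s=robot.sense();print(s['t'],s['force'],s['finger_gap'],s['joint_positions'])
"
```

```text
ang 0.7604029314266072 [ 0.59605078 -0.0375893   0.45079901]
0.005 -0.001 0.001 0; 0.009 -0.001 0.004 0; 0.012 -0.002 0.007 0; 0.015 -0.002 0.010 0; 0.019 -0.002 0.013 0; 0.022 -0.003 0.016 0; 0.026 -0.003 0.019 0; 0.029 -0.004 0.021 0; 0.033 -0.004 0.024 0; 0.037 -0.005 0.027 0; 0.040 -0.005 0.029 0; 0.044 -0.005 0.032 0
7.2167 [-14.60480101  -1.63447572  -6.67684496] 0.011293867382967863 [-9.6519177  25.08610613 16.62244975 83.03581809 -0.17612763 87.27337458]
```

Request:
arm_command --rows "0.004 -0.001 0.002 0; 0.007 -0.001 0.005 0; 0.011 -0.002 0.008 0; 0.014 -0.002 0.011 0; 0.018 -0.002 0.014 0; 0.021 -0.003 0.016 0; 0.025 -0.003 0.019 0; 0.029 -0.004 0.022 0; 0.032 -0.004 0.024 0; 0.036 -0.005 0.027 0; 0.04 -0.005 0.029 0; 0.044 -0.005 0.032 0"

```text
t: 8.22
eef_pos: [0.636, -0.0422, 0.4861]
tcp_rot: [[0.12, 0.992, -0.034], [0.993, -0.12, 0.001], [-0.003, -0.034, -0.999]]
force: [-22.0, -1.9, 4.6]
finger_gap: 0.0115
```

```bash
python3 -c "
from h import *
lift(.0165,12,1.14); s=robot.sense();print(s['t'],s['force'],s['finger_gap'],s['joint_positions'])
snap('4',(230,120,400,270),(200,80,360,260))
a=np.load('top4.npz');
"
```

```text
ang 0.9520125192931701 [ 0.63597151 -0.04217202  0.48605051]
0.007 -0.001 -0.002 0; 0.010 -0.002 0.001 0; 0.014 -0.002 0.003 0; 0.018 -0.003 0.005 0; 0.022 -0.003 0.008 0; 0.026 -0.003 0.010 0; 0.030 -0.004 0.012 0; 0.034 -0.004 0.014 0; 0.038 -0.005 0.016 0; 0.042 -0.005 0.018 0; 0.046 -0.006 0.020 0; 0.048 -0.006 0.020 0
8.2167 [-22.00599208  -1.92864679   4.64724203] 0.011534882400709701 [-9.43422811 31.62155095 32.35483767 92.65774218 -0.27381613 87.48994837]
```

View pics/side4.png

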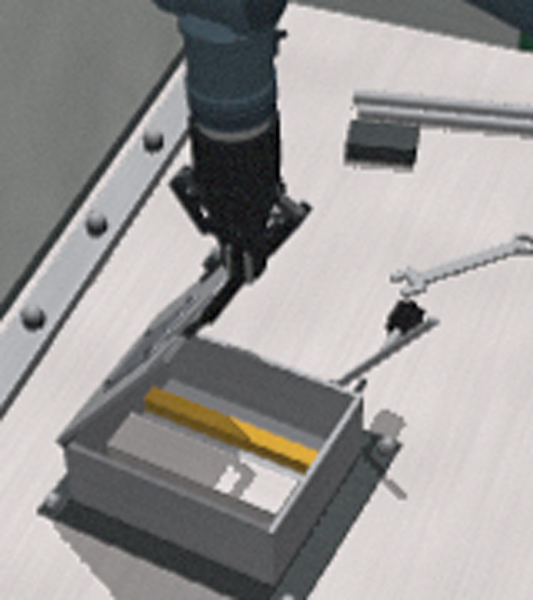

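View pics/top4.png

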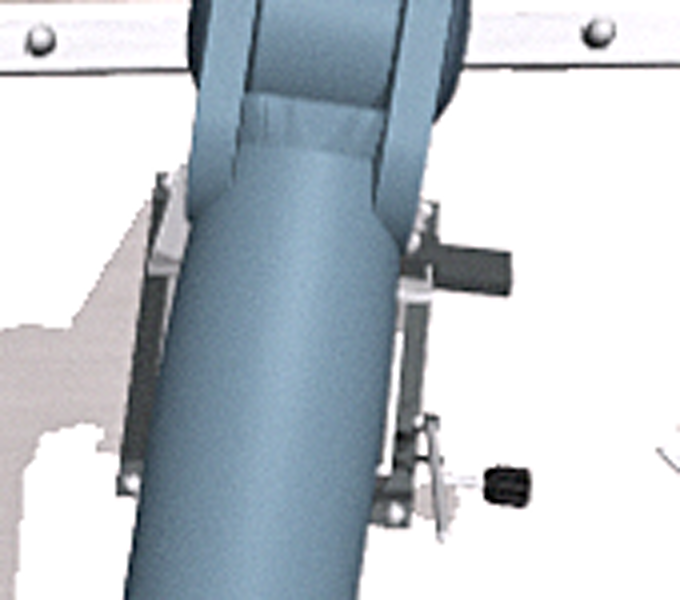

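Request:
arm_command --rows "0.004 0 0.002 0; 0.007 -0.001 0.004 0; 0.011 -0.001 0.007 0; 0.015 -0.002 0.009 0; 0.019 -0.002 0.011 0; 0.023 -0.003 0.013 0; 0.027 -0.003 0.015 0; 0.031 -0.004 0.017 0; 0.035 -0.004 0.019 0; 0.039 -0.005 0.021 0; 0.043 -0.005 0.023 0; 0.047 -0.006 0.025 0"

```text
t: 9.32
eef_pos: [0.6821, -0.048, 0.5147]
tcp_rot: [[0.12, 0.992, -0.031], [0.993, -0.12, 0.001], [-0.003, -0.031, -1.0]]
force: [-13.5, 1.1, 3.2]
finger_gap: 0.0113
```

```bash
python3 -c "
from h import *
lift(.0165,4,1.14); s=robot.sense();print(s['t'],s['force'],s['finger_gap'],s['tcp_rot'])
snap('5',(230,120,400,270),(200,80,360,260))
for n in('top','side'):
    a=np.load(n+'5.npz');P=st(cloud(n,a['d']));g=a['im'].max(2)
    m=(P[...,0]>-.2)&(P[...,0]<0)&(P[...,1]>-.17)&(P[...,1]<-.112)&(P[...,2]>.16)&(P[...,2]<.35)
    q=P[m];print(n,len(q),np.percentile(q,(2,50,98),axis=0).round(3).tolist() if len(q) else 0)
    if len(q): print(np.arctan2(q[:,2]-.095,-q[:,0]).mean(), np.hypot(q[:,2]-.095,q[:,0]).mean())
    # hood plane, +y side strip
    for y0,y1 in((-.1,-.06),(.05,.1)):
      m=(P[...,0]>-.14)&(P[...,0]<-.02)&(P[...,1]>y0)&(P[...,1]<y1)&(P[...,2]>.13)&(P[...,2]<.33)
      q=P[m]
      if len(q)>30:
        l=cv2.fitLine(q[:,[0,2]].astype(np.float32),cv2.DIST_HUBER,0,.01,.01).ravel();print('hood',n,y0,len(q),l,np.arctan2(abs(l[1]),abs(l[0])))
"
```

```text
ang 1.145546038080049 [ 0.68206197 -0.04797895  0.51465327]
0.002 -0.000 -0.008 0; 0.002 -0.000 -0.008 0; 0.002 -0.000 -0.008 0; 0.002 -0.000 -0.008 0
9.3167 [-13.47907059   1.08195497   3.20750804] 0.011266865882353871 [[ 1.20346615e-01  9.92235436e-01 -3.13931933e-02]
 [ 9.92727309e-01 -1.20382394e-01  7.54739779e-04]
 [-3.03030822e-03 -3.12557106e-02 -9.99506827e-01]]
top 245 [[-0.084, -0.164, 0.207], [-0.076, -0.139, 0.247], [-0.049, -0.114, 0.259]]
1.1122741672910552 0.1624352475017585
hood top -0.1 83 [ 0.5801282  -0.8145252  -0.07557327  0.28458837] 0.9519103
hood top 0.05 61 [ 0.43247205 -0.9016473  -0.07028629  0.26619074] 1.1235636
side 130 [[-0.083, -0.165, 0.206], [-0.076, -0.137, 0.223], [-0.066, -0.114, 0.258]]
1.0631367768475641 0.1576719120981525
hood side -0.1 35 [ 0.42452154 -0.90541786 -0.04920627  0.20636712] 1.132363
hood side 0.05 104 [ 0.4214423  -0.9068552  -0.06305772  0.23711188] 1.1357611
```

View pics/side5.png

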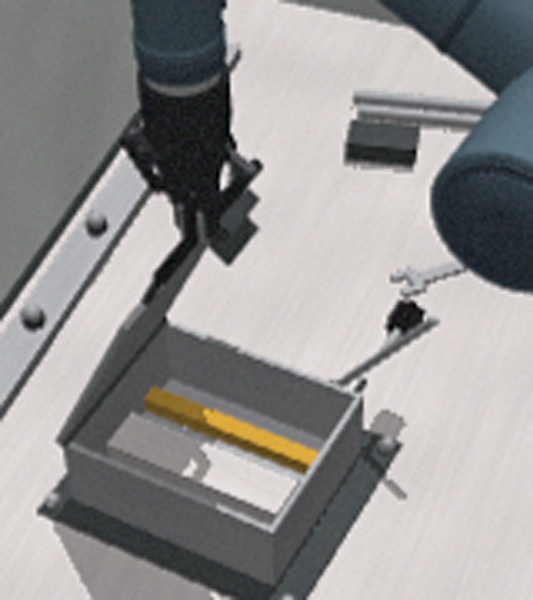

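Request:
arm_command --rows "0 0 0 0; 0 0 0 0; 0 0 0 0; 0 0 0.012 0; 0 0 0.025 0; 0 0 0.04 0; 0 0 0.05 0; 0 0 0.05 0" --jaw -0.3

```text
t: 10.08
eef_pos: [0.6709, -0.047, 0.561]
tcp_rot: [[0.12, 0.993, -0.008], [0.993, -0.12, -0.002], [-0.003, -0.007, -1.0]]
force: [-0.8, -0.1, 0.0]
finger_gap: 0.0295
```

```bash
cat >> h.py <<'E'
def hood(tag,ns=('top','side')):
  for n in ns:
    a=np.load(f'{n}{tag}.npz');P=st(cloud(n,a['d']))
    for y0,y1 in((-.1,-.04),(.04,.1)):
      m=(P[...,0]>-.2)&(P[...,0]<-.02)&(P[...,1]>y0)&(P[...,1]<y1)&(P[...,2]>.13)&(P[...,2]<.30)
      q=P[m]
      if len(q)>30:
        l=cv2.fitLine(q[:,[0,2]].astype(np.float32),cv2.DIST_WELSCH,0,.01,.01).ravel();print('hood',n,y0,len(q),'ang %.3f'%np.arctan2(-l[1]*np.sign(l[0]),abs(l[0])))
    m=(P[...,0]>-.2)&(P[...,0]<0)&(P[...,1]>-.17)&(P[...,1]<-.112)&(P[...,2]>.16)&(P[...,2]<.30)
    q=P[m]
    if len(q): print(n,'brk',len(q),np.percentile(q,(2,50,98),axis=0).round(3).tolist())
E
python3 -c "
from h import *
s=robot.sense();print(s['t'],s['eef_pos'],s['force'],s['finger_gap'],s['joint_positions'])
snap('6',(230,120,400,270),(200,80,360,260)); hood('6')
"
```

```text
10.0833 [ 0.67088269 -0.04702037  0.56096071] [-0.76027778 -0.07504613  0.03760418] 0.02949699471936823 [ -9.37660752  45.26052757  69.94001689 115.09642602  -0.16266441
  87.53451563]
hood top -0.1 39 ang 0.955
hood top 0.04 32 ang 1.131
top brk 247 [[-0.084, -0.165, 0.208], [-0.075, -0.139, 0.248], [-0.048, -0.114, 0.259]]
hood side -0.1 66 ang 1.129
hood side 0.04 74 ang 1.130
side brk 129 [[-0.084, -0.164, 0.205], [-0.077, -0.137, 0.222], [-0.069, -0.113, 0.259]]
```

View pics/side6.png

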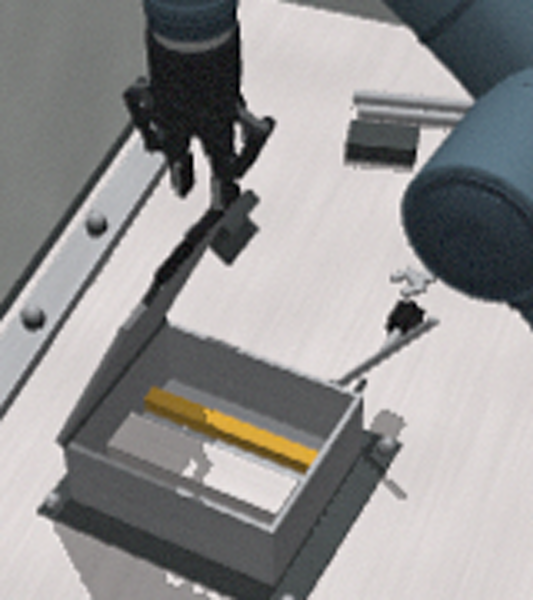

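Request:
arm_command --rows "-0.03 -0.02 0 0; -0.065 -0.055 -0.01 0; -0.1 -0.09 -0.03 0; -0.14 -0.12 -0.06 0; -0.17 -0.15 -0.08 0; -0.206 -0.184 -0.1 0; -0.206 -0.184 -0.1 0; -0.206 -0.184 -0.1 0; -0.206 -0.184 -0.1 0; -0.206 -0.184 -0.1 0; -0.206 -0.184 -0.1 0" --jaw -1

```text
t: 11.1
eef_pos: [0.4662, -0.2315, 0.4619]
tcp_rot: [[0.121, 0.993, -0.004], [0.993, -0.121, -0.004], [-0.004, -0.003, -1.0]]
force: [-0.1, 0.2, 1.0]
finger_gap: 0.0002
```

```bash
python3 -c "
from h import *
s=robot.sense();print(s['t'],s['eef_pos'],st(s['eef_pos']),s['force'],s['finger_gap'],s['tcp_rot'][:,1])
snap('7',(230,120,400,270),(200,80,360,260)); hood('7')
"
```

```text
11.1 [ 0.46623311 -0.23153357  0.46187137] [-0.29861016 -0.20783248  0.46187137] [-0.10894438  0.16421086  0.97026808] 0.00017959531942035752 [ 0.99265879 -0.12090196 -0.00335415]
hood top -0.1 182 ang 1.121
hood top 0.04 168 ang 1.111
top brk 240 [[-0.086, -0.165, 0.206], [-0.078, -0.139, 0.247], [-0.05, -0.114, 0.259]]
hood side -0.1 54 ang 1.114
hood side 0.04 61 ang 1.115
side brk 125 [[-0.086, -0.165, 0.204], [-0.079, -0.138, 0.219], [-0.069, -0.113, 0.258]]
```

View pics/side7.png

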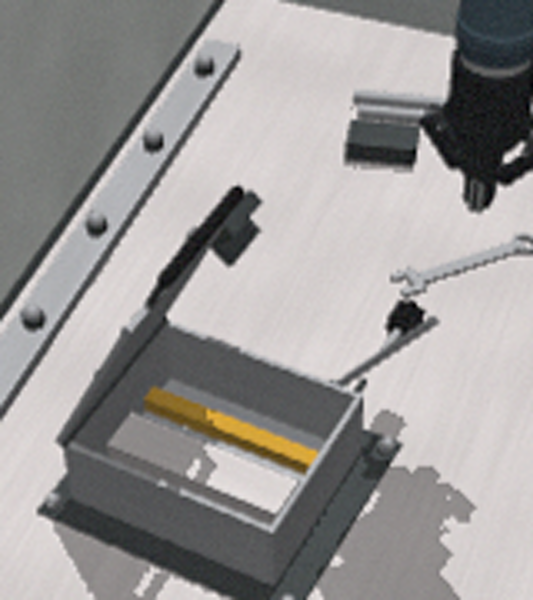

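View pics/top7.png

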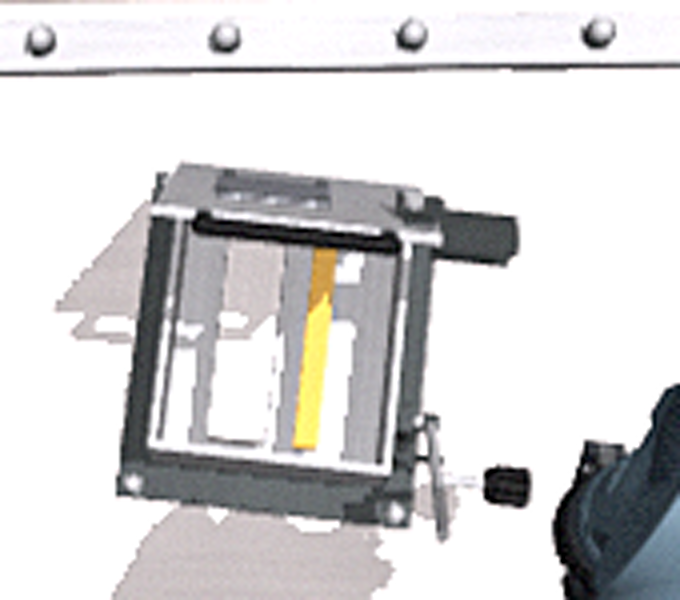

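```bash
python3 -c "
from h import *
A=1.115
for n in('top','side'):
    a=np.load(f'{n}7.npz');P=st(cloud(n,a['d']))
    m=(P[...,0]>-.2)&(P[...,0]<0.02)&(P[...,1]>-.17)&(P[...,1]<-.112)&(P[...,2]>.15)&(P[...,2]<.32)
    q=P[m]; r=-q[:,0]*np.cos(A)+(q[:,2]-.095)*np.sin(A); h=q[:,0]*np.sin(A)+(q[:,2]-.095)*np.cos(A)
    H,xe,he=np.histogram2d(r,h,bins=[np.arange(.12,.22,.005),np.arange(-.06,.03,.005)])
    print(n,'cols h',he.round(3)[:-1]);
    for i in range(len(H)): print(xe[i].round(3),H[i].astype(int))
    a0=np.load(f'{n}0.npz');P=st(cloud(n,a0['d']));g=a0['im'].max(2)
    m=(P[...,0]>-.2)&(P[...,0]<-.1)&(P[...,1]>-.17)&(P[...,1]<-.142)&(P[...,2]>.05)
    q=P[m];print('closed',np.percentile(q,(2,20,50,80,98),axis=0).round(4).tolist())
"
```

```text
top cols h [-0.06  -0.055 -0.05  -0.045 -0.04  -0.035 -0.03  -0.025 -0.02  -0.015
 -0.01  -0.005 -0.     0.005  0.01   0.015  0.02 ]
0.12 [0 0 0 0 0 0 0 0 0 0 0 0 0 0 0 0 0]
0.125 [0 0 0 0 0 0 0 0 0 0 0 0 0 0 0 0 0]
0.13 [0 0 0 0 0 0 3 0 0 0 0 0 0 0 0 0 0]
0.135 [ 0  0  0  0  0  0  3 22  6  0  0  0  0  0  0  0  0]
0.14 [0 0 0 0 0 0 1 6 7 0 0 0 0 0 5 1 0]
0.145 [ 0  0  0  0  0  0  0  0  0  0  0  0  0  0 10  1  0]
0.15 [ 0  0  0  0  0  0  0  0  0  0  0  0  0  0 17  0  0]
0.155 [ 0  0  0  0  0  0  0  0  0  0  0  0  0  4 11  0  0]
0.16 [0 0 0 0 0 0 0 0 0 0 0 0 0 8 2 0 0]
0.165 [ 0  0  0  0  0  0  0  0  0  0  0  0  0 17  1  0  0]
0.17 [ 0  0  0  0  0  0  0  0  0  6 12  8  3 11  0  0  0]
0.175 [ 0  0  0  0  0  0  0  0  0  1 19 19 18  4  0  0  0]
0.18 [ 0  0  0  0  0  0  0  0  0  0  0  2 10  2  0  0  0]
0.185 [0 0 0 0 0 0 0 0 0 0 0 0 0 0 0 0 0]
0.19 [0 0 0 0 0 0 0 0 0 0 0 0 0 0 0 0 0]
0.195 [0 0 0 0 0 0 0 0 0 0 0 0 0 0 0 0 0]
0.2 [0 0 0 0 0 0 0 0 0 0 0 0 0 0 0 0 0]
0.205 [0 0 0 0 0 0 0 0 0 0 0 0 0 0 0 0 0]
0.21 [0 0 0 0 0 0 0 0 0 0 0 0 0 0 0 0 0]
closed [[-0.1763, -0.1649, 0.0844], [-0.1689
[... 523 characters left out ...]
 0 0 0 0 0 0 0 0 0 0]
0.155 [0 0 0 0 0 0 0 0 0 0 0 0 0 0 0 0 0]
0.16 [0 0 0 0 0 0 0 0 0 0 0 0 0 0 0 0 0]
0.165 [0 0 0 0 0 0 0 0 0 0 0 0 0 1 0 0 0]
0.17 [ 0  0  0  0  0  0  0  0  0  3 14  7  1  1  0  0  0]
0.175 [ 0  0  0  0  0  0  0  0  0  1  6 12 10  0  0  0  0]
0.18 [0 0 0 0 0 0 0 0 0 0 0 0 4 0 0 0 0]
0.185 [0 0 0 0 0 0 0 0 0 0 0 0 0 0 0 0 0]
0.19 [0 0 0 0 0 0 0 0 0 0 0 0 0 0 0 0 0]
0.195 [0 0 0 0 0 0 0 0 0 0 0 0 0 0 0 0 0]
0.2 [0 0 0 0 0 0 0 0 0 0 0 0 0 0 0 0 0]
0.205 [0 0 0 0 0 0 0 0 0 0 0 0 0 0 0 0 0]
0.21 [0 0 0 0 0 0 0 0 0 0 0 0 0 0 0 0 0]
closed [[-0.1769, -0.1669, 0.0923], [-0.1696, -0.1589, 0.0997], [-0.1604, -0.1534, 0.1025], [-0.1485, -0.1453, 0.1065], [-0.1416, -0.1428, 0.1111]]
```

Request:
arm_command --rows "0 0 -0.04 0; 0 0 -0.08 0; 0 0 -0.12 0; 0 0 -0.16 0; 0 0 -0.18 0; 0 0 -0.184 0; 0 0 -0.184 0; 0 0 -0.184 0"

```text
t: 11.87
eef_pos: [0.4687, -0.2311, 0.2798]
tcp_rot: [[0.117, 0.993, -0.001], [0.993, -0.117, -0.006], [-0.006, -0.0, -1.0]]
force: [-0.8, -0.0, 0.2]
finger_gap: -0.0002
```

```bash
python3 -c "
from h import *
s=robot.sense();print(s['t'],s['eef_pos'],st(s['eef_pos']),s['force'],s['finger_gap'])
snap('8',None,(200,80,360,260)); hood('8',('side',))
"
```

```text
11.8667 [ 0.46873495 -0.23110499  0.27975254] [-0.29617729 -0.20710857  0.27975254] [-0.77756937 -0.04583279  0.24345557] -0.00021283801042185782
hood side -0.1 52 ang 1.128
hood side 0.04 58 ang 1.104
side brk 118 [[-0.089, -0.164, 0.205], [-0.08, -0.138, 0.22], [-0.072, -0.114, 0.256]]
```

View pics/side8.png

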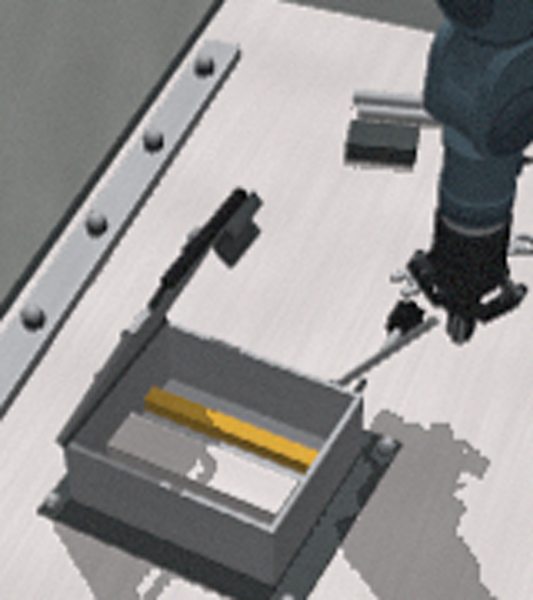

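Request:
arm_command --rows "0.007 -0.001 0 0; 0.014 -0.002 0 0; 0.02 -0.002 0 0; 0.026 -0.003 0 0; 0.032 -0.004 0 0; 0.038 -0.005 0 0; 0.044 -0.005 0 0; 0.05 -0.006 0 0; 0.056 -0.007 0 0; 0.062 -0.007 0 0; 0.066 -0.008 0 0; 0.066 -0.008 0 0"

```text
t: 12.92
eef_pos: [0.538, -0.2403, 0.2852]
tcp_rot: [[0.117, 0.993, 0.01], [0.993, -0.117, -0.01], [-0.009, 0.011, -1.0]]
force: [-3.4, 1.6, 19.1]
finger_gap: -0.0
```

```bash
python3 -c "
from h import *
s=robot.sense();print(s['t'],s['eef_pos'],st(s['eef_pos']),s['force'],s['finger_gap'])
snap('9',(260,130,400,270),(200,80,360,260)); hood('9')
"
```

```text
12.9167 [ 0.53802391 -0.24029881  0.285154  ] [-0.22628638 -0.20797264  0.285154  ] [-3.40085209  1.63738747 19.09469525] -4.773832245552095e-05
hood top -0.1 218 ang 1.088
hood top 0.04 205 ang 1.089
top brk 248 [[-0.196, -0.165, 0.203], [-0.081, -0.139, 0.244], [-0.054, -0.114, 0.254]]
hood side -0.1 41 ang 1.293
hood side 0.04 42 ang 1.085
side brk 142 [[-0.199, -0.162, 0.169], [-0.084, -0.132, 0.215], [-0.074, -0.113, 0.256]]
```

View pics/side9.png

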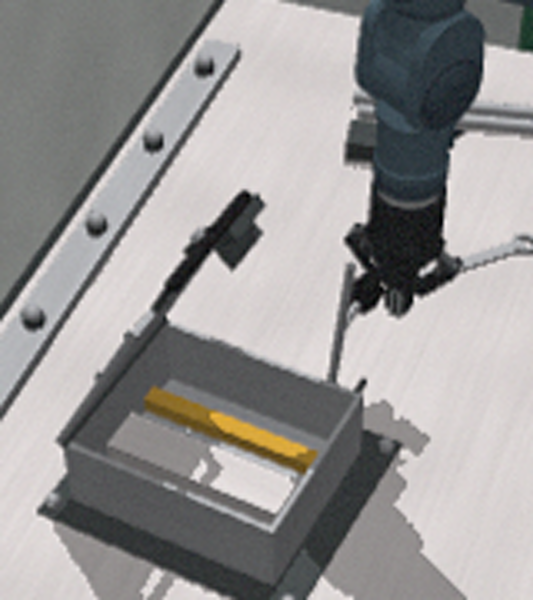

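View pics/top9.png

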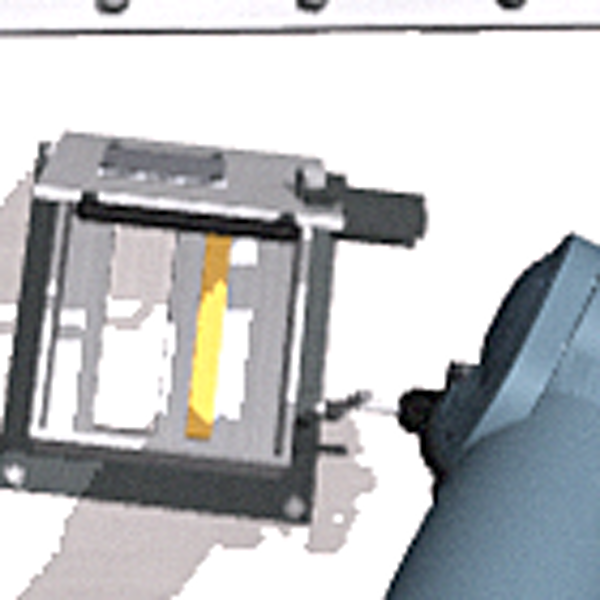

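Request:
arm_command --rows "0 0 0.005 0; 0 0 0.008 0; 0 0 0.008 0; 0 0 0.008 0; 0 0 0.008 0; 0 0 0.008 0; 0 0 0.008 0; 0 0 0.008 0; 0 0 0.008 0; 0 0 0.008 0; 0 0 0.008 0; 0 0 0.008 0"

```text
t: 14.02
eef_pos: [0.5378, -0.2403, 0.2931]
tcp_rot: [[0.117, 0.993, 0.01], [0.993, -0.117, -0.01], [-0.009, 0.011, -1.0]]
force: [-0.5, 0.2, 0.5]
finger_gap: 0.0001
```

```bash
python3 -c "
from h import *
s=robot.sense();print(s['t'],s['eef_pos'],st(s['eef_pos']),s['force'])
snap('10',(260,130,400,270),(200,80,360,260)); hood('10')
n='side'
a=np.load('side10.npz');P=st(cloud(n,a['d']))
m=(P[...,0]>-.25)&(P[...,0]<-.15)&(P[...,1]>-.15)&(P[...,1]<-.12)&(P[...,2]>.11)
q=P[m];print(len(q),q[q[:,2].argsort()][::6].round(3))
"
```

```text
14.0167 [ 0.53781082 -0.24034724  0.29305018] [-0.22649217 -0.20804613  0.29305018] [-0.48138974  0.22768423  0.45725986]
hood top -0.1 241 ang 1.078
hood top 0.04 232 ang 1.067
top brk 255 [[-0.198, -0.165, 0.195], [-0.083, -0.138, 0.242], [-0.057, -0.113, 0.255]]
hood side 0.04 37 ang 1.018
side brk 149 [[-0.199, -0.165, 0.168], [-0.088, -0.133, 0.21], [-0.076, -0.114, 0.251]]
225 [[-0.183 -0.133  0.113]
 [-0.193 -0.128  0.122]
 [-0.193 -0.135  0.136]
 [-0.19  -0.134  0.14 ]
 [-0.187 -0.13   0.147]
 [-0.196 -0.127  0.159]
 [-0.196 -0.127  0.168]
 [-0.196 -0.127  0.178]
 [-0.188 -0.135  0.186]
 [-0.198 -0.128  0.197]
 [-0.197 -0.131  0.207]
 [-0.199 -0.134  0.215]
 [-0.194 -0.129  0.226]
 [-0.201 -0.127  0.235]
 [-0.248 -0.149  0.451]
 [-0.247 -0.15   0.55 ]
 [-0.224 -0.148  0.553]
 [-0.244 -0.149  0.556]
 [-0.224 -0.147  0.56 ]
 [-0.248 -0.146  0.562]
 [-0.224 -0.147  0.563]
 [-0.223 -0.147  0.566]
 [-0.238 -0.147  0.567]
 [-0.24  -0.15   0.569]
 [-0.238 -0.147  0.57 ]
 [-0.238 -0.146  0.574]
 [-0.237 -0.148  0.576]
 [-0.247 -0.146  0.577]
 [-0.222 -0.149  0.58 ]
 [-0.23  -0.149  0.582]
 [-0.249 -0.147  0.583]
 [-0.216 -0.148  0.585]
 [-0.233 -0.149  0.586]
 [-0.244 -0.15   0.589]
 [-0.239 -0.148  0.591]
 [-0.247 -0.148  0.599]
 [-0.248 -0.15   0.61 ]
 [-0.248 -0.149  0.62 ]]
```

View pics/side10.png

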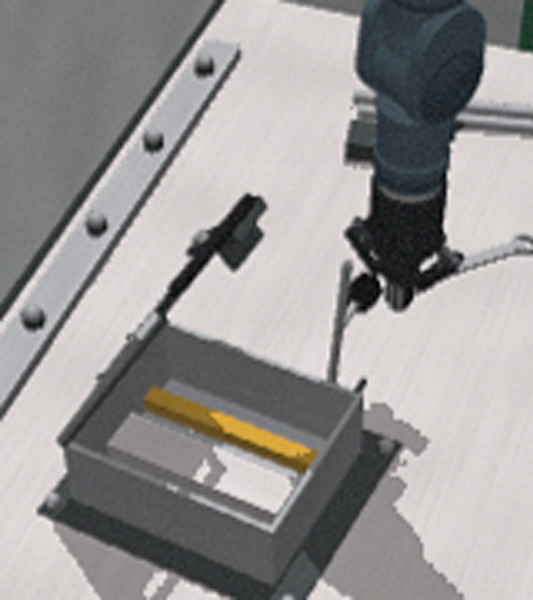

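Request:
arm_command --rows "0 0 0 0; 0 0 0 0; 0 0 0 0; 0 0 0 0; 0 0 0 0; 0 0 0 0; 0 0 0 0; 0 0 0 0; 0 0 0 0"

```text
t: 14.87
eef_pos: [0.5378, -0.2403, 0.2931]
tcp_rot: [[0.117, 0.993, 0.01], [0.993, -0.117, -0.01], [-0.009, 0.012, -1.0]]
force: [0.7, 0.1, 0.1]
finger_gap: 0.0001
```

Request:
arm_command --rows "0.004 0 0 0; 0.008 -0.001 0 0; 0.012 -0.001 0 0; 0.016 -0.002 0 0; 0.02 -0.002 0 0; 0.024 -0.003 0 0; 0.028 -0.003 0 0; 0.032 -0.004 0 0; 0.036 -0.004 0 0; 0.04 -0.005 0 0; 0.044 -0.005 0 0; 0.048 -0.006 0 0"

```text
t: 15.87
eef_pos: [0.5863, -0.2463, 0.2931]
tcp_rot: [[0.117, 0.993, 0.011], [0.993, -0.117, -0.01], [-0.009, 0.012, -1.0]]
force: [0.4, 0.4, 0.1]
finger_gap: -0.0003
```

```bash
python3 -c "
from h import *
s=robot.sense();print(s['t'],s['eef_pos'],st(s['eef_pos']),s['force'])
snap('11',(260,130,400,270),(200,80,360,260)); hood('11')
"
```

```text
15.8667 [ 0.58628814 -0.2462954   0.29311165] [-0.17765145 -0.20816993  0.29311165] [0.43960953 0.42238409 0.14266306]
hood top -0.1 318 ang 1.043
hood top 0.04 300 ang 1.033
top brk 285 [[-0.133, -0.165, 0.17], [-0.089, -0.137, 0.239], [-0.061, -0.113, 0.251]]
hood side -0.1 52 ang 0.927
hood side 0.04 52 ang 1.004
side brk 164 [[-0.183, -0.17, 0.163], [-0.096, -0.135, 0.209], [-0.063, -0.114, 0.29]]
```

View pics/side11.png

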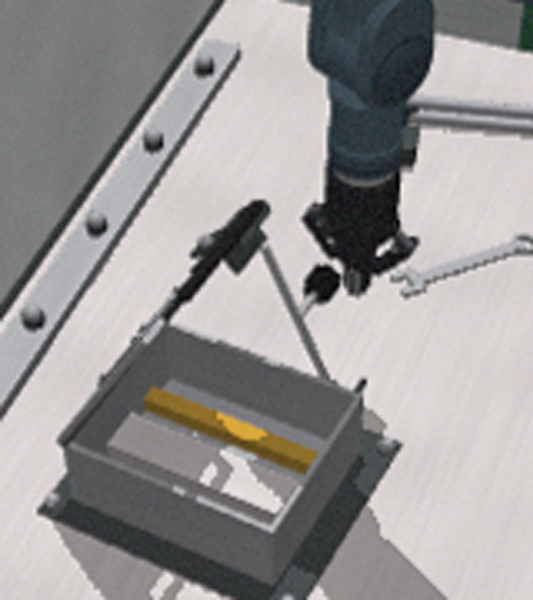

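View pics/top11.png

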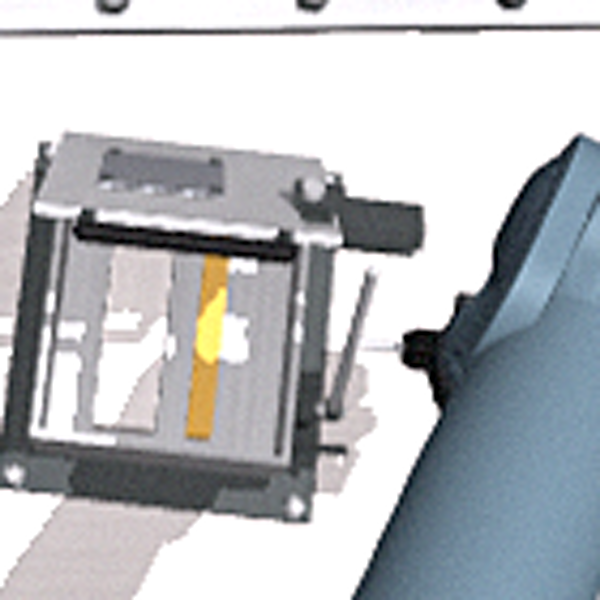

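Request:
arm_command --rows "0.003 0 0 0; 0.006 -0.001 0 0; 0.009 -0.001 0 0; 0.012 -0.001 0 0; 0.015 -0.002 0 0; 0.017 -0.002 0 0; 0.017 -0.002 0 0"

```text
t: 16.55
eef_pos: [0.599, -0.2479, 0.2926]
tcp_rot: [[0.118, 0.993, -0.003], [0.993, -0.118, -0.01], [-0.01, -0.002, -1.0]]
force: [-18.7, 1.2, 11.7]
finger_gap: -0.0004
```

```bash
python3 -c "
from h import *
s=robot.sense();print(s['t'],s['eef_pos'],st(s['eef_pos']),s['force'])
snap('12',(260,130,400,270),(200,80,360,260)); hood('12')
n='side'
a=np.load('side12.npz');P=st(cloud(n,a['d']))
m=(P[...,0]>-.25)&(P[...,0]<-.08)&(P[...,1]>-.15)&(P[...,1]<-.12)&(P[...,2]>.09)&(P[...,2]<.2)
q=P[m];print(len(q),q[q[:,2].argsort()][::8].round(3).tolist())
"
```

```text
16.55 [ 0.59897281 -0.2479282   0.29259323] [-0.16486258 -0.20827817  0.29259323] [-18.72001615   1.1557688   11.74237071]
hood top -0.1 332 ang 1.032
hood top 0.04 308 ang 1.028
top brk 273 [[-0.12, -0.165, 0.168], [-0.09, -0.137, 0.238], [-0.061, -0.113, 0.251]]
hood side -0.1 59 ang 0.944
hood side 0.04 63 ang 0.995
side brk 148 [[-0.176, -0.169, 0.166], [-0.096, -0.136, 0.209], [-0.063, -0.114, 0.29]]
100 [[-0.157, -0.131, 0.092], [-0.157, -0.131, 0.102], [-0.151, -0.134, 0.112], [-0.141, -0.13, 0.121], [-0.142, -0.129, 0.127], [-0.135, -0.142, 0.137], [-0.13, -0.137, 0.144], [-0.12, -0.133, 0.153], [-0.124, -0.134, 0.163], [-0.114, -0.138, 0.17], [-0.112, -0.134, 0.182], [-0.106, -0.132, 0.191], [-0.099, -0.13, 0.198]]
```

View pics/side12.png

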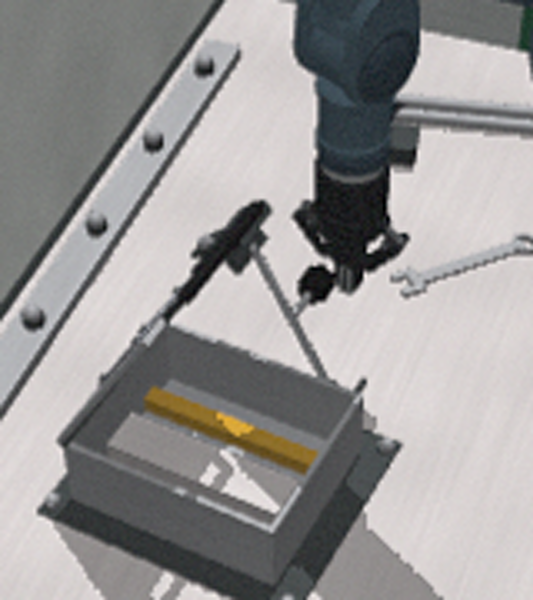

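View pics/top12.png

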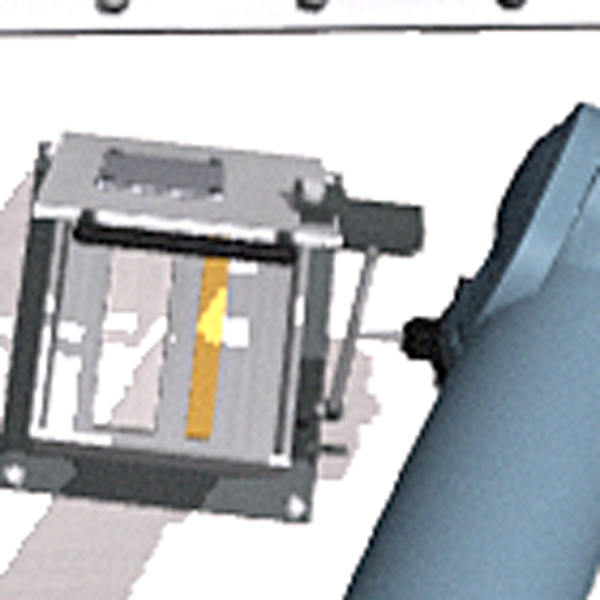

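Request:
arm_command --rows "-0.004 0 0 0; -0.006 0.001 0 0; -0.008 0.001 0 0; -0.01 0.001 0 0; -0.01 0.001 0 0"

```text
t: 17.07
eef_pos: [0.5891, -0.247, 0.2927]
tcp_rot: [[0.118, 0.993, -0.002], [0.993, -0.118, -0.01], [-0.01, -0.001, -1.0]]
force: [0.1, -0.3, 0.6]
finger_gap: -0.0
```

```bash
python3 -c "
from h import *
s=robot.sense();print(s['t'],s['eef_pos'],st(s['eef_pos']),s['force'])
snap('13',(260,130,400,270),(220,110,320,210)); hood('13',('top',))
n='side'
a=np.load('side13.npz');P=st(cloud(n,a['d']))
m=(P[...,0]>-.25)&(P[...,0]<-.08)&(P[...,1]>-.15)&(P[...,1]<-.12)&(P[...,2]>.09)&(P[...,2]<.2)
q=P[m];l=cv2.fitLine(q[:,[0,2]].astype(np.float32),cv2.DIST_HUBER,0,.01,.01).ravel();print('rod',np.arctan2(l[0]*np.sign(l[1]),abs(l[1])))
"
```

```text
17.0667 [ 0.58908347 -0.24696372  0.29270593] [-0.17479636 -0.20850008  0.29270593] [ 0.12800763 -0.2579455   0.58616023]
hood top -0.1 338 ang 1.026
hood top 0.04 314 ang 1.023
top brk 275 [[-0.121, -0.165, 0.164], [-0.09, -0.137, 0.238], [-0.062, -0.113, 0.25]]
rod 0.50532645
```

View pics/side13.png

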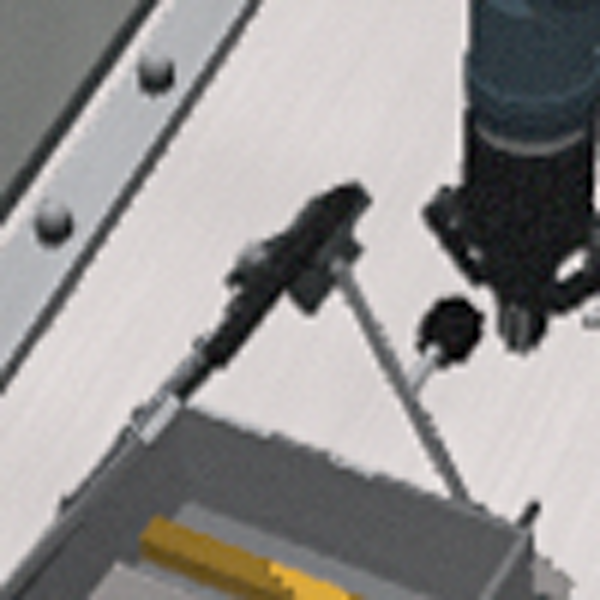

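Request:
arm_command --rows "-0.01 0.001 0 0; -0.02 0.002 0 0; -0.03 0.003 0 0; -0.04 0.005 0 0; -0.05 0.006 0 0; -0.05 0.006 0 0; -0.05 0.006 0 0; -0.05 0.006 0 0; -0.05 0.006 0 0; -0.05 0.006 0 0; -0.05 0.006 0 0; -0.05 0.006 0 0"

```text
t: 18.17
eef_pos: [0.5395, -0.241, 0.2926]
tcp_rot: [[0.118, 0.993, -0.002], [0.993, -0.118, -0.01], [-0.01, -0.001, -1.0]]
force: [-0.2, -0.3, -0.6]
finger_gap: -0.0002
```

Request:
arm_command --rows "0 0 0 0; 0 0 0 0; 0 0 0 0; 0 0 0 0; 0 0 0 0; 0 0 0 0; 0 0 0 0; 0 0 0 0; 0 0 0 0; 0 0 0 0; 0 0 0 0; 0 0 0 0"

```text
t: 19.17
eef_pos: [0.5395, -0.241, 0.2926]
tcp_rot: [[0.118, 0.993, -0.002], [0.993, -0.118, -0.01], [-0.01, -0.001, -1.0]]
force: [0.1, -0.2, -0.3]
finger_gap: -0.0001
```

```bash
cat >> h.py <<'E'
def rod(tag):
    a=np.load(f'side{tag}.npz');P=st(cloud('side',a['d']))
    m=(P[...,0]>-.25)&(P[...,0]<-.08)&(P[...,1]>-.15)&(P[...,1]<-.12)&(P[...,2]>.09)&(P[...,2]<.2)
    q=P[m];l=cv2.fitLine(q[:,[0,2]].astype(np.float32),cv2.DIST_HUBER,0,.01,.01).ravel();print('rod',np.arctan2(l[0]*np.sign(l[1]),abs(l[1])))
E
python3 -c "
from h import *
s=robot.sense();print(s['t'],s['force'])
snap('14',(260,130,400,270),(220,110,320,210)); hood('14',('top',));rod('14')
"
```

```text
19.1667 [ 0.0938662  -0.24395515 -0.25791199]
hood top -0.1 383 ang 1.000
hood top 0.04 378 ang 0.992
top brk 268 [[-0.12, -0.165, 0.17], [-0.094, -0.137, 0.236], [-0.065, -0.114, 0.248]]
rod 0.5116093
```

View pics/side14.png

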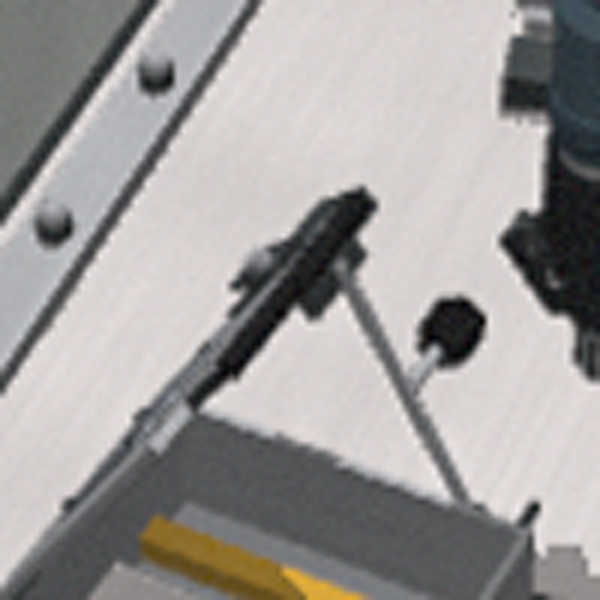

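Request:
arm_command --rows "-0.03 0 0 0; -0.06 0 0.02 0; -0.08 -0.02 0.06 0; -0.08 -0.04 0.1 0; -0.08 -0.06 0.12 0; -0.08 -0.06 0.12 0; -0.08 -0.06 0.12 0; -0.08 -0.06 0.12 0; -0.08 -0.06 0.12 0; -0.08 -0.06 0.12 0; -0.08 -0.06 0.12 0; -0.08 -0.06 0.12 0"

```text
t: 20.27
eef_pos: [0.4594, -0.3003, 0.4117]
tcp_rot: [[0.117, 0.993, -0.003], [0.993, -0.117, -0.009], [-0.009, -0.002, -1.0]]
force: [0.6, 0.0, -1.0]
finger_gap: -0.0001
```

Request:
arm_command --rows "0 0 0 0; 0 0 0 0; 0 0 0 0; 0 0 0 0; 0 0 0 0; 0 0 0 0; 0 0 0 0; 0 0 0 0; 0 0 0 0; 0 0 0 0; 0 0 0 0; 0 0 0 0"

```text
t: 21.27
eef_pos: [0.4594, -0.3004, 0.4117]
tcp_rot: [[0.117, 0.993, -0.003], [0.993, -0.117, -0.009], [-0.009, -0.002, -1.0]]
force: [-0.6, 0.7, -0.9]
finger_gap: -0.0
```

Request:
arm_command --rows "0 0 0 0; 0 0 0 0; 0 0 0 0; 0 0 0 0; 0 0 0 0; 0 0 0 0; 0 0 0 0; 0 0 0 0; 0 0 0 0; 0 0 0 0; 0 0 0 0; 0 0 0 0"

```text
t: 22.27
eef_pos: [0.4594, -0.3004, 0.4117]
tcp_rot: [[0.117, 0.993, -0.003], [0.993, -0.117, -0.009], [-0.009, -0.002, -1.0]]
force: [0.4, -0.4, -0.3]
finger_gap: -0.0002
```

```bash
python3 -c "
from h import *
s=robot.sense();print(s['t'],s['force'])
snap('15',(260,130,400,270),(220,110,320,210)); hood('15',('top',));rod('15')
"
```

```text
22.2667 [ 0.40773581 -0.4040281  -0.25645671]
hood top -0.1 452 ang 0.948
hood top 0.04 443 ang 0.942
top brk 259 [[-0.124, -0.165, 0.17], [-0.098, -0.137, 0.232], [-0.071, -0.113, 0.243]]
rod 0.49890032
```

View pics/side15.png

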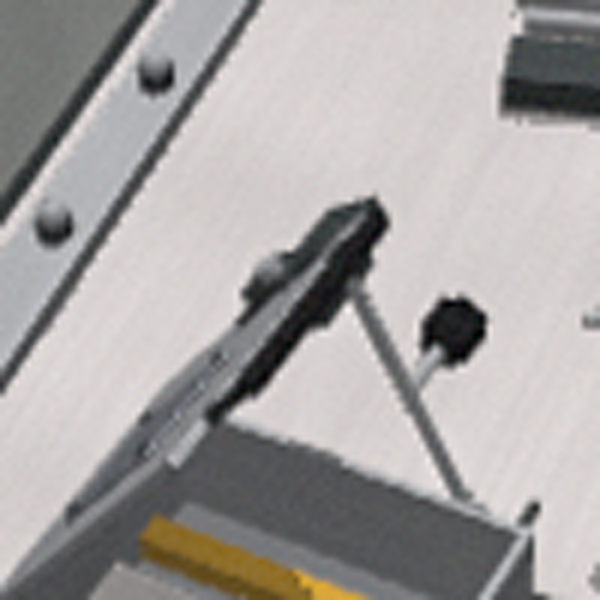

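The rod stays behind the front wall while the hood sinks (0.945 rad); I'll keep waiting.

Request:
arm_command --rows "0 0 0 0; 0 0 0 0; 0 0 0 0; 0 0 0 0; 0 0 0 0; 0 0 0 0; 0 0 0 0; 0 0 0 0; 0 0 0 0; 0 0 0 0; 0 0 0 0; 0 0 0 0"

```text
t: 23.37
eef_pos: [0.4594, -0.3003, 0.4117]
tcp_rot: [[0.117, 0.993, -0.003], [0.993, -0.117, -0.009], [-0.009, -0.002, -1.0]]
force: [-0.4, -0.1, -0.1]
finger_gap: -0.0002
```

Request:
arm_command --rows "0 0 0 0; 0 0 0 0; 0 0 0 0; 0 0 0 0; 0 0 0 0; 0 0 0 0; 0 0 0 0; 0 0 0 0; 0 0 0 0; 0 0 0 0; 0 0 0 0; 0 0 0 0"

```text
t: 24.37
eef_pos: [0.4594, -0.3004, 0.4117]
tcp_rot: [[0.117, 0.993, -0.003], [0.993, -0.117, -0.009], [-0.009, -0.002, -1.0]]
force: [-0.2, -0.6, 0.2]
finger_gap: -0.0001
```

Request:
arm_command --rows "0 0 0 0; 0 0 0 0; 0 0 0 0; 0 0 0 0; 0 0 0 0; 0 0 0 0; 0 0 0 0; 0 0 0 0; 0 0 0 0; 0 0 0 0; 0 0 0 0; 0 0 0 0"

```text
t: 25.37
eef_pos: [0.4594, -0.3004, 0.4117]
tcp_rot: [[0.117, 0.993, -0.003], [0.993, -0.117, -0.009], [-0.009, -0.002, -1.0]]
force: [-1.2, -0.6, 1.0]
finger_gap: -0.0001
```

Request:
arm_command --rows "0 0 0 0; 0 0 0 0; 0 0 0 0; 0 0 0 0; 0 0 0 0; 0 0 0 0; 0 0 0 0; 0 0 0 0; 0 0 0 0; 0 0 0 0; 0 0 0 0; 0 0 0 0"

```text
t: 26.37
eef_pos: [0.4594, -0.3004, 0.4117]
tcp_rot: [[0.117, 0.993, -0.003], [0.993, -0.117, -0.009], [-0.009, -0.002, -1.0]]
force: [-0.5, 0.2, 0.1]
finger_gap: 0.0
```

```bash
python3 -c "
from h import *
s=robot.sense();print(s['t'],s['force'])
snap('16',(140,130,460,290),(220,110,320,210)); hood('16',('top',));rod('16')
"
```

```text
26.3667 [-0.52878684  0.1713911   0.07005581]
hood top -0.1 560 ang 0.884
hood top 0.04 545 ang 0.878
top brk 251 [[-0.125, -0.164, 0.167], [-0.104, -0.138, 0.225], [-0.08, -0.114, 0.236]]
rod 0.4439432
```

Request:
arm_command --rows "0 0 0 0; 0 0 0 0; 0 0 0 0; 0 0 0 0; 0 0 0 0; 0 0 0 0; 0 0 0 0; 0 0 0 0; 0 0 0 0; 0 0 0 0; 0 0 0 0; 0 0 0 0"

```text
t: 27.47
eef_pos: [0.4595, -0.3003, 0.4117]
tcp_rot: [[0.117, 0.993, -0.003], [0.993, -0.117, -0.009], [-0.009, -0.002, -1.0]]
force: [-0.0, 0.6, -0.3]
finger_gap: -0.0
```

Request:
arm_command --rows "0 0 0 0; 0 0 0 0; 0 0 0 0; 0 0 0 0; 0 0 0 0; 0 0 0 0; 0 0 0 0; 0 0 0 0; 0 0 0 0; 0 0 0 0; 0 0 0 0; 0 0 0 0"

```text
t: 28.47
eef_pos: [0.4594, -0.3003, 0.4117]
tcp_rot: [[0.117, 0.993, -0.003], [0.993, -0.117, -0.009], [-0.009, -0.002, -1.0]]
force: [-0.6, -0.8, -0.6]
finger_gap: -0.0003
```

```bash
python3 -c "
from h import *
s=robot.sense();print(s['t'],s['force'])
snap('17',(140,130,460,290),(220,110,320,210)); hood('17',('top',));rod('17')
"
```

```text
28.4667 [-0.56649203 -0.77050438 -0.59317482]
hood top -0.1 565 ang 0.882
hood top 0.04 545 ang 0.875
top brk 248 [[-0.126, -0.165, 0.168], [-0.105, -0.137, 0.225], [-0.081, -0.114, 0.235]]
rod 0.45104215
```

View pics/side17.png

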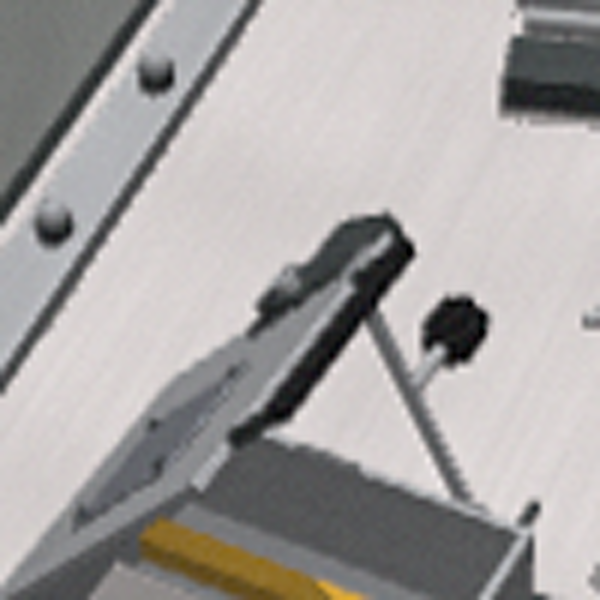

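View pics/top17.png

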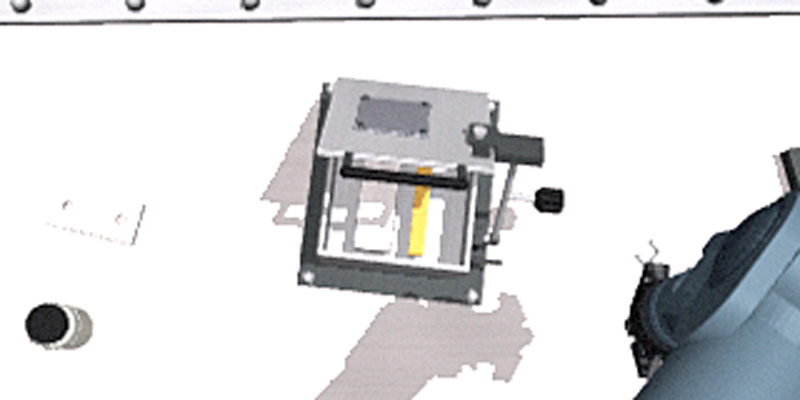

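The hood has held at 0.88 rad for 2 s, which matches the predicted 0.88 for a seated tip. The bystanders are in place and the arm is clear, so I'm handing in.

```bash
python3 -c "
from rig import finish_job
print(finish_job())"
```

```text
the job is handed in; nothing more can be done
None
```

The hood is propped open on the rod, and I handed the job in at about 28.5 s of the 72 s allowed. I lifted the hood by its bar to about 1.13 rad and let go. I then pushed the rod's knob until the tip met the stop lip, with the hood at about 1.03 rad, and backed the arm off so the hood could sink onto the rod.

**Last checks:**
- **Hood:** it stopped at 0.88 rad and had moved at most 0.003 rad over the last 2 s. That matches the angle I predicted for a seated tip.
- **Rod:** it leans back about 0.45 rad, inside the expected 0.3 to 0.55.
- **Arm:** it is clear of everything, with the force reading about zero.
- **Bystanders:** the arm did not go near the jar or the plate, and both look unmoved in the last top view. The arm hides most of the wrench there, but side views taken while I was swinging the rod show it where it was at the start.

**What did not go cleanly:**
- **Side-view angle:** with the arm in view, the side camera's hood angle was noisy and disagreed with the top camera, so I relied on the top view.
- **Contact forces:** brief contact forces reached about 19 N on the knob and 22 N on the bar, below the limits.
- **Elbow limit:** joint 3 read 69.94°, the end of its range, once while I retreated upward from the bar. I moved it off straight away.

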